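# Scan the welds of corrosion coupons

## Robot

A 6-joint arm with a two-finger parallel gripper is mounted at the origin on a cart in front of the work surface, level with it; the furniture and walls round the work are solid. World frame = base frame: x ahead of the robot, y to its left, z up, the work surface at z = 0. Lengths are in m, angles in degrees, forces in N, time in s.
With the tool pointing down it reaches from about 0.4 to 0.825 m from the base axis. Payload 7 kg.
Tool frame: the origin (TCP) lies on the centre line of the jaws, within the pads' length; the fingertips stand 19 mm ahead of it and the grasp point (between the pads) is the TCP; z points along the fingers, y is the line along which they close (so a half turn about z gives the same grasp; the last joint's range is limited). The gripper opens to 88 mm and grips with 3 to 60 N. Pads are 19 mm wide; open, the fingers measure 130 mm over their backs; the gripper's body (78 mm by 193 mm) begins 47 mm behind the grasp point.
Start: joints at [-50.529, 20.546, 0.682, 0, -70.136, -16.507], TCP at [0.263, -0.621, 0.246] pointing down, gripper open.
Joint ranges: [-176.03, 176.03], [-82.01, 121.73], [-58.28, 71.71], [-173.87, 95.51], [-174.79, -0.11], [-173.66, 173.66]. Speed limits (degrees/s): [136.94, 136.94, 172.46, 180, 180, 180].

## Interface

Orientations are given as [roll, pitch, yaw] about the fixed x, y, z axes, in that order (R = Rz(yaw) Ry(pitch) Rx(roll)).
In Python, from plant import get_state, capture, close_job gives the robot as it stands.
- The arm moves only by the tool apply_moves, never from a script. Its argument "targets" is a list of rows, each a list of 7 numbers: the opening, from 0 (shut) to 1 (fully open), then the shift along the tool's x, y, z normalised to -1 to 1, where 1 is 1000 mm, then the turn, a rotation vector about the tool's x, y, z normalised to -1 to 1, where 1 is 90 degrees. In form: [[claw, tx, ty, tz, ax, ay, az], ...]. A call has 1 to 20 rows; each row shifts and turns the commanded pose from where the row before left it, along the tool's axes as they then stand; what a row does not reach is not made up. A row lasts 1/12 s, in which the tool goes at most 41.7 mm and 7.16 degrees, less where a joint would pass 70% of its speed; a pose out of reach is approached as far as the arm can. A call with a number of a shift or a turn outside -1 to 1 is refused whole. A call with a gripper value outside its range is refused whole. The fingers move at their own pace and stop on an object; "newtons" is the grip in N (left out, the last holds). Time passes only in rows, so rows that do not move let the fingers close. It gives the time, the measured TCP pose, the force, the opening and the grip force at its end, in the units of the state.
- get_state(): the state, without advancing time (a new reading comes with each control period).
- capture(name): name is "side" or "top" or "wrist"; returns a dict with "frame" (400x640x3 uint8, red, green, blue), "range_z" (400x640 float32, m along the optical axis (not along the pixel's ray), 0 where there is no reading), "camera_matrix" (3x3 intrinsics, pixels), "k1" (the pictures are not rectified: a ray, as slopes to the right and down, at radius r is drawn at 1 + k1 r^2 times it, then the intrinsics apply), "T" (4x4, takes a point from camera to world coordinates). Camera axes: x right, y down, z forward; pixel columns grow to the right and rows downward; lengths in m; the calibration is good to about 2 mm. A picture is of the moment at which its call begins.
- close_job(): hands the job in; it is judged then, once.
The state is a dict: "time_s": time; "joints": joint angles; "qd": joint speeds; "joint_torque": joint torques, N m; "tcp_pos": TCP position; "eef_rot": TCP orientation; "contact_force": force on the tool from outside, world axes, zero at the start; "moment": the same for the moment, N m; "gripper_width": finger opening in m; "gripper_force": force on a finger pad.
Only numpy, scipy, OpenCV 4.12 (cv2) and the standard library are available. Lean on these libraries where they do the work, as an engineer would, in place of code of your own. Each camera call takes 0.05 s, during which the arm holds its last target. There are 200 camera calls.

## Task

Check the two or three welded corrosion coupons on the pad one at a time, in the order they lie from your left to your right: lay each weld up on the rail of the slide gauge, push the sliding jaw up until it nips the coupon against the anvil, then take the probe from its stand and draw its sprung tip, lightly pressed, along the whole weld from the end with the hole to the plain end at about one centimetre a second, never touching the bare steel beside the bead. Put the probe back upright in its stand, open the jaw and lay the checked coupon flat, weld up, on the empty pad before the next. Do not ram the probe or the jaw, and leave the bottles and the timer alone.

Things in the scene. Friction and masses are not known exactly. Their poses are not given: they have to be found in the camera images.
- in_pad: flat grey bench pad with a white edge on which the coupons wait, fixed, 120 (x) x 214 (y) x 3 mm; origin at the centre of its underside. It may lie left or right of the gauge. The coupons lie in a row along its y axis (+y to the robot's left), 62 mm apart, long axis about along x; one of the three places may be empty.
- out_pad: the same pad, empty at the start, fixed on the other side of the gauge: for checked coupons; origin at the centre of its underside
- gauge: slide gauge, fixed: grey base 84 (x) x 186 (y) x 12 mm, steel rail along its y axis, 28 mm wide, flat top 30 mm above the bench; origin at the centre of the base underside. At -y a fixed anvil block (36 wide, top at 42 mm), its face at y = -60 mm; at +y an end stop. A coupon lies on the rail, long axis along it, between anvil and jaw, and overhangs the rail, so fingers fit beside it.
- gauge_jaw (a joint): the sliding jaw; value = gap between anvil face and jaw face in m, 0 to 0.095. It stays where left, slide friction about 3.5 N, which also holds a nipped coupon after the push; 5 to 10 N beyond it nips well. The slide is 44 mm wide, 34 mm long, its top 42 mm above the bench.
- jaw_lug (a point): thumb lug on top of the sliding jaw, steel block 26 mm wide (gauge x) x 12 mm thick (along the rail) from 42 to 68 mm above the bench, 26 mm behind the jaw face; point on its middle, 60 mm above the bench. Pinch it along the rail to slide the jaw.
- stand: round probe stand, fixed, foot 62 mm in diameter, tube of 29 mm outer and 19 mm inner diameter, rim 70 mm above the bench, on which the underside of the probe's collar rests; origin at the centre of its underside
- probe: pencil probe standing tip down in the stand, z axis up along the probe, 60 g; origin at the underside of its collar (25 mm diameter, 6 mm thick). Above the collar a round grip 14 mm in diameter from 6 to 70 mm; below it a shaft 12 mm in diameter to -40 mm and the sprung tip.
- probe_point (a point): the lowest point of the probe's round tip (5 mm diameter), on the probe's axis, 52.5 mm below the origin when not pressed
- probe_tip (a joint): how far the sprung tip is pushed in, m, 0 to 0.008; spring 0.8 N at first touch, rising 0.4 N per mm to 4 N; half way in is right
- coupon_1: flat steel coupon 70 x 32 x 8 mm, 141 g nominal, lying weld up; the left one on the pad as seen by the robot; origin at the centre of its underside, long axis x; a rippled weld bead 6 mm wide runs along the middle of its top (y = 0), and a 6 mm hole is drilled in one corner of the +x end. None when absent.
- coupon_1_start (a point): on coupon_1's weld, 8 mm from the end with the hole; height of the coupon's top
- coupon_1_mid (a point): middle of coupon_1's weld
- coupon_1_end (a point): on coupon_1's weld, 8 mm from the plain end
- coupon_2: flat steel coupon 62 x 32 x 8 mm, 125 g nominal, lying weld up; the middle one on the pad as seen by the robot; origin at the centre of its underside, long axis x; a rippled weld bead 6 mm wide runs along the middle of its top (y = 0), and a 6 mm hole is drilled in one corner of the +x end. None when absent.
- coupon_2_start (a point): on coupon_2's weld, 8 mm from the end with the hole; height of the coupon's top
- coupon_2_mid (a point): middle of coupon_2's weld
- coupon_2_end (a point): on coupon_2's weld, 8 mm from the plain end
- coupon_3: flat steel coupon 56 x 32 x 8 mm, 113 g nominal, lying weld up; the right one on the pad as seen by the robot; origin at the centre of its underside, long axis x; a rippled weld bead 6 mm wide runs along the middle of its top (y = 0), and a 6 mm hole is drilled in one corner of the +x end. None when absent.
- coupon_3_start (a point): on coupon_3's weld, 8 mm from the end with the hole; height of the coupon's top
- coupon_3_mid (a point): middle of coupon_3's weld
- coupon_3_end (a point): on coupon_3's weld, 8 mm from the plain end
- brown_bottle: amber reagent bottle, 34 mm across, 59 mm tall; bystander, leave it alone; origin at its underside's centre
- pe_bottle: white wide-neck bottle, 47 mm across, 98 mm tall; bystander, leave it alone; origin at its underside's centre
- lab_timer: white countdown timer, 62 x 66 x 19 mm; bystander, leave it alone; origin at its underside's centre

How it is judged:
By the outcome, as a careful person would: the job done as asked, in the order asked, and still so for the second after the job is handed in, with the robot touching nothing.
Of coupon_1, coupon_2, coupon_3 only 2 to 3 are there at a start; the rules pass over those that are not, and their reading is None.
At some moment in a run one of coupon_1, coupon_2, coupon_3 may be knocked a few centimetres aside while the robot is not near it.
It also fails if it takes over 210 s, if anything falls off the work surface, if the arm or the gripper's body presses on something with over 40 N, if the wrist force passes 120 N, or if a joint passes its speed limit or range.

## Working session

There is one attempt and no reset: what is moved stays moved. The work goes in short steps, Python scripts to look and compute and a tool call to move; the robot and the scene stay as the last step left them, time stands still between calls to the robot, and variables do not carry over. Pictures are saved under pics/ and viewed, at most 15 in all, crops included, and the job is handed in when it is done.

Besides the shell and the picture viewer there is one more tool, called after "Request:" as name(argument=value, ...) on one line, values as JSON. apply_moves: Moves the arm, as the interface text tells. Scaled input: -1 to 1 covers 1000 mm each way for a shift and 90 degrees each way for a turn. Its arguments: {"type":"object","properties":{"targets":{"type":"array","items":{"type":"array","items":{"type":"number"}}},"newtons":{"type":"number"}},"required":["targets"]}

```bash
mkdir -p pics; ls
cat > h.py <<'E'
import numpy as np, cv2
from plant import get_state, capture
from scipy.spatial.transform import Rotation as R
def snap(n,f):
    c=capture(n); cv2.imwrite('pics/'+f,c['frame'][:,:,::-1]); np.savez('pics/'+f[:-4],**{k:np.array(v) for k,v in c.items()}); return c
def load(f): return dict(np.load('pics/'+f+'.npz'))
def ray(c,uv):
    K=c['camera_matrix']; k=float(c['k1'])
    d=np.array([(uv[0]-K[0,2])/K[0,0],(uv[1]-K[1,2])/K[1,1]]); s=d.copy()
    for _ in range(20): s=d/(1+k*(s@s))
    T=c['T']; return T[:3,3],T[:3,:3]@np.array([s[0],s[1],1.])
def onplane(c,uv,z):
    o,d=ray(c,uv); return o+d*(z-o[2])/d[2]
def pt(c,uv):
    o,d=ray(c,uv); return o+d*c['range_z'][int(round(uv[1])),int(round(uv[0]))]
def cloud(c):
    K=c['camera_matrix'];k=float(c['k1']);v,u=np.mgrid[:400,:640]
    d=np.stack([(u-K[0,2])/K[0,0],(v-K[1,2])/K[1,1]],-1);s=d.copy()
    for _ in range(10): s=d/(1+k*(s**2).sum(-1,keepdims=True))
    p=np.concatenate([s,np.ones((400,640,1))],-1)*c['range_z'][...,None]
    return p@c['T'][:3,:3].T+c['T'][:3,3]
E
python3 - <<'E'
from h import *
s=get_state(); print({k:np.round(v,3) for k,v in s.items()})
for n in ('top','side'):
    c=snap(n,n+'0.png'); print(n,c['camera_matrix'],c['k1'],np.round(c['T'],3))
E
```

```text
pics
{'time_s': np.float64(0.0), 'joints': array([-5.0529e+01,  2.0592e+01,  6.3500e-01, -2.0000e-02, -7.0137e+01,
       -1.6508e+01]), 'qd': array([ 0.049, -0.163, -0.015,  0.013, -0.018,  0.041]), 'joint_torque': array([-0.0000e+00, -5.8271e+01,  2.9304e+01,  6.9970e+00,  7.0000e-03,
       -0.0000e+00]), 'tcp_pos': array([ 0.263, -0.621,  0.245]), 'eef_rot': array([ 1.79905e+02, -9.00000e-03, -1.57044e+02]), 'contact_force': array([-0.221,  0.921, -0.147]), 'moment': array([-0.001,  0.018, -0.005]), 'gripper_force': np.float64(0.0), 'gripper_width': np.float64(0.088)}
top [[483.79710438   0.         323.96982128]
 [  0.         483.79710438 191.17498592]
 [  0.           0.           1.        ]] -0.1304282013835017 [[ 0.029 -0.985  0.168  0.265]
 [-1.    -0.03  -0.     0.036]
 [ 0.005 -0.167 -0.986  1.696]
 [ 0.     0.     0.     1.   ]]
side [[393.45079382   0.         323.24394458]
 [  0.         393.45079382 200.14332898]
 [  0.           0.           1.        ]] -0.08859992939132544 [[ 0.999  0.024 -0.03   0.553]
 [ 0.038 -0.488  0.872 -0.873]
 [ 0.007 -0.873 -0.488  0.589]
 [ 0.     0.     0.     1.   ]]
```

View pics/top0.png

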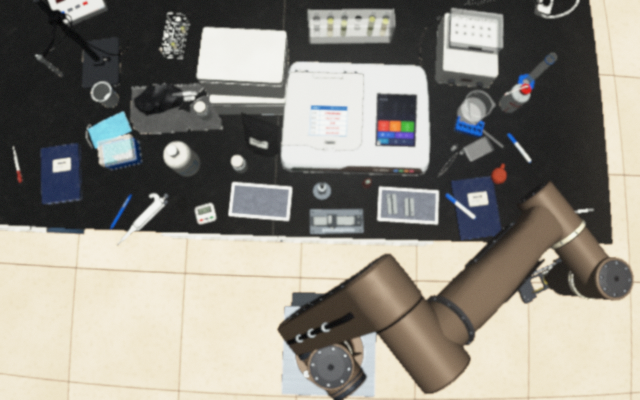

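View pics/side0.png

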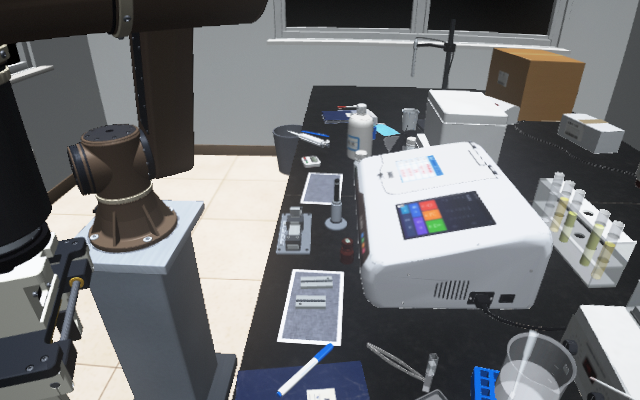

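The top view shows the in_pad on the right (408,205) with two coupons at (393,205) and (408,205). The out_pad is at (260,201), the gauge at (336,220), the stand at (321,190) and the brown bottle at (368,182). The side view agrees. Next I'll get rough world positions.

Run:
```python
from h import *
c=load('top0')
for n,uv,z in [('inpad',(408,205.5),.003),('c_left',(393,205),.011),('c_mid',(408.5,204.5),.011),('out',(260.5,201.5),.003),('gauge',(336,221),.012),('stand',(321,194),.0),('brown',(368,182),.06),('timer',(205,213),.02),('pe',(180,155),.098),('white',(237,162),.05)]:
    print(n,np.round(onplane(c,uv,z),3))
P=cloud(c); 
for r in [(0.55,1.0,-.35,.15)]:
    m=(P[...,0]>r[0])&(P[...,0]<r[1])&(P[...,1]>r[2])&(P[...,1]<r[3])&(P[...,2]>.1)
    q=P[m]; print(q.min(0),q.max(0))
m=(P[...,2]>.1)&(P[...,1]>-.2)&(P[...,1]<.1); 
for y in np.arange(-.3,.35,.05):
    k=(abs(P[...,1]-y)<.02)&(P[...,2]>.08)&(P[...,0]>.5); print(round(y,2),np.round(P[k][:,0].min(),3) if k.any() else None, end=' | ')
```

```text
inpad [ 0.51  -0.263  0.003]
c_left [ 0.509 -0.209  0.011]
c_mid [ 0.513 -0.264  0.011]
out [0.509 0.26  0.003]
gauge [ 0.447 -0.009  0.012]
stand [0.543 0.047 0.   ]
brown [ 0.58  -0.114  0.06 ]
timer [0.46  0.452 0.02 ]
pe [0.647 0.534 0.098]
white [0.639 0.344 0.05 ]
[ 0.55075972 -0.30850455  0.10020669] [0.96510035 0.14991952 0.22530512]
-0.3 0.603 | -0.25 0.601 | -0.2 0.601 | -0.15 0.601 | -0.1 0.601 | -0.05 0.601 | -0.0 0.6 | 0.05 0.547 | 0.1 0.601 | 0.15 0.601 | 0.2 0.695 | 0.25 0.688 | 0.3 0.625 |
```

Request:
apply_moves(targets=[[1,0,0,0,0,0,0.064],[1,0,0,0,0,0,0.064],[1,0,0,0,0,0,0.064],[1,0,0,0,0,0,0.064],[1,-0.016,0.034,-0.01,0,0,0],[1,-0.016,0.034,-0.01,0,0,0],[1,-0.016,0.034,-0.01,0,0,0],[1,-0.016,0.034,-0.01,0,0,0],[1,-0.016,0.034,-0.01,0,0,0],[1,-0.016,0.034,-0.01,0,0,0],[1,-0.016,0.034,-0.01,0,0,0],[1,-0.016,0.034,-0.01,0,0,0],[1,-0.016,0.034,-0.01,0,0,0],[1,-0.016,0.034,-0.01,0,0,0],[1,-0.016,0.034,-0.01,0,0,0],[1,-0.016,0.034,-0.01,0,0,0],[1,0,0,0,0,0,0]])

```text
time_s: 1.52
tcp_pos: [0.4584, -0.2096, 0.3674]
eef_rot: [180.0, 0.2, -179.8]
contact_force: [-0.2, -1.0, -0.2]
gripper_width: 0.0877
gripper_force: 0.0
```

Run:
```python
from h import *
c=snap('wrist','w1.png'); s=get_state(); print(s['time_s'],np.round(s['tcp_pos'],4),s['eef_rot'],s['joints']); print(np.round(c['T'],3),c['camera_matrix'][0],c['k1'])
```

```text
1.5667 [ 0.4573 -0.2111  0.3664] [ 1.79993183e+02  9.78801351e-02 -1.79809651e+02] [-2.40498887e+00  7.29619394e-01 -8.56582596e+00 -1.13948469e-02
 -8.06070838e+01 -8.74028059e+01]
[[-0.004  0.951  0.309  0.376]
 [ 1.     0.004  0.002 -0.209]
 [ 0.001  0.309 -0.951  0.507]
 [ 0.     0.     0.     1.   ]] [294.0534898    0.         316.30212174] -0.03132342319507079
```

View pics/w1.png

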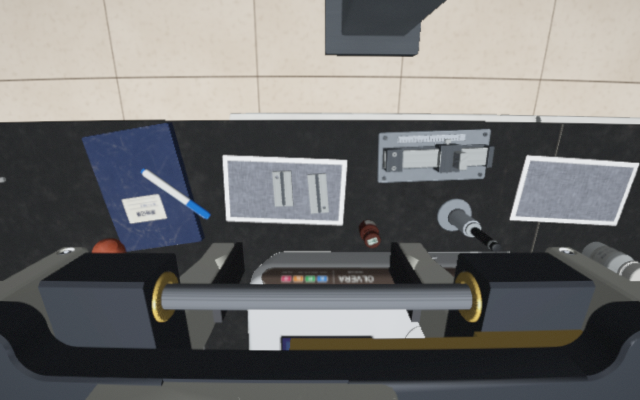

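In the wrist view, right is +y and down is +x. The coupons are at (283,189) and (317,193), and the gauge anvil is at (391,160) with the jaw at (455,157). The stand is at (455,215) with the probe leaning right in the image because of perspective. I'll enlarge it to measure.

Run:
```python
from h import *
im=cv2.imread('pics/w1.png')
a=cv2.resize(im[145:235,215:350],None,fx=5.5,fy=5.5,interpolation=cv2.INTER_CUBIC)[:300]
b=cv2.resize(im[120:220,370:505],None,fx=5.5,fy=5.5,interpolation=cv2.INTER_CUBIC)[:300]
b=b[:,:a.shape[1]]
cv2.imwrite('pics/z1.png',np.vstack([a,b]))
c=load('w1')
g=cv2.cvtColor(im,cv2.COLOR_BGR2GRAY).astype(float)
# pad corners by white edge
for nm,(x0,y0,x1,y1),z in [('in',(215,148,352,232),.003),('out',(505,148,640,235),.003)]:
    m=np.zeros_like(g,np.uint8); m[y0:y1,x0:x1]=(g[y0:y1,x0:x1]>70)
    cs=max(cv2.findContours(m,0,2)[0],key=cv2.contourArea)
    ap=cv2.approxPolyDP(cs,6,True)[:,0]; w=np.array([onplane(c,p,z) for p in ap]); print(nm,ap.tolist(),np.round(w[:,:2],3).tolist(),w.mean(0))
hull=None
# coupons: bright in pad interior
m=np.zeros_like(g,np.uint8); m[163:220,262:338]=(g[163:220,262:338]>135)
print('pad grey',np.median(g[175:215,240:262]), 'coupon',np.median(g[180:200,277:290]))
m=cv2.morphologyEx(m,cv2.MORPH_CLOSE,np.ones((5,5)))
for cs in cv2.findContours(m,0,2)[0]:
    if cv2.contourArea(cs)>150:
        w=np.array([onplane(c,p,.011)[:2] for p in cs[:,0]])*1000
        print('coupon',cv2.minAreaRect(w.astype(np.float32)),cv2.minAreaRect(cs)[0])
```

```text
in [[222, 155], [226, 221], [343, 224], [346, 159]] [[0.45, -0.371], [0.571, -0.375], [0.576, -0.159], [0.456, -0.158]] [ 0.51344939 -0.26543775  0.003     ]
out [[525, 156], [509, 220], [537, 221], [535, 234], [540, 222], [617, 224], [638, 162], [561, 157], [557, 148], [554, 156]] [[0.449, 0.154], [0.568, 0.15], [0.569, 0.205], [0.596, 0.207], [0.572, 0.211], [0.576, 0.367], [0.456, 0.368], [0.449, 0.22], [0.434, 0.209], [0.448, 0.207]] [0.51163133 0.22986902 0.003     ]
pad grey 147.0 coupon 186.0
coupon ((512.880859375, -238.82492065429688), (101.58349609375, 135.29969787597656), 0.23088961839675903) (299.5, 191.0)
```

View pics/z1.png

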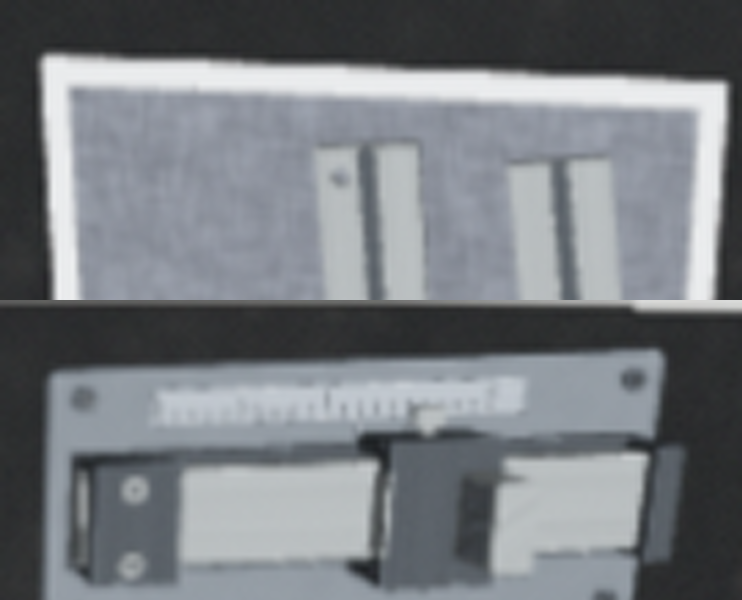

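In the crop, the coupon_2 hole is at the near (small-x) end, at about (277,177) in the full picture. The hole of the left coupon isn't at its near end. The gauge's anvil edge is at about (403,160) and the jaw face at about (440,158), with the lug at (463,160).

Run:
```python
from h import *
im=cv2.imread('pics/w1.png'); c=load('w1'); P=cloud(c)
g=cv2.cvtColor(im,cv2.COLOR_BGR2GRAY).astype(float)
m=np.zeros_like(g,np.uint8); m[166:217,262:335]=(g[166:217,262:335]>166)
m=cv2.morphologyEx(m,cv2.MORPH_OPEN,np.ones((3,3)))
m=cv2.morphologyEx(m,cv2.MORPH_CLOSE,np.ones((3,7)))
for cs in cv2.findContours(m,0,2)[0]:
    if cv2.contourArea(cs)>150:
        w=np.array([onplane(c,p,.011)[:2] for p in cs[:,0]])*1000
        print('coupon',np.round(cv2.minAreaRect(w.astype(np.float32))[0],1),cv2.minAreaRect(w.astype(np.float32))[1:],cv2.minAreaRect(cs)[0])
q=lambda u,v,z:np.round(onplane(c,(u,v),z)*1000,1)
f=lambda zx,zy:(zx/5.5+370,(zy-300)/5.5+120)
print('rail TL,TR seg',q(*f(185,470),.03),q(*f(370,458),.03),q(*f(645,452),.03),'BL',q(*f(185,567),.03),q(*f(345,558),.03),q(*f(645,548),.03))
print('anvil face top',q(*f(182,465),.042),q(*f(180,583),.042),'jaw face',q(*f(390,442),.042),q(*f(386,585),.042))
print('base corners',q(*f(50,372),.012),q(*f(665,350),.012))
print('lug top', q(*f(500,480),.068),q(*f(533,575),.068),q(*f(462,478),.068))
# stand/probe clouds from depth, wrist and top
for nm in('w1','top0'):
    Q=cloud(load(nm)).reshape(-1,3)
    for lo,hi in((.06,.078),(.1,.135),(.13,.15)):
        k=(abs(Q[:,0]-.545)<.04)&(abs(Q[:,1]-.047)<.05)&(Q[:,2]>lo)&(Q[:,2]<hi)
        print(nm,lo,k.sum(),np.round(np.median(Q[k],0),4) if k.any() else '',np.round(Q[k].min(0),3) if k.any() else '',np.round(Q[k].max(0),3) if k.any() else '')
Q=P[:240].reshape(-1,3)
k=(abs(Q[:,0]-.45)<.05)&(Q[:,1]>-.1)&(Q[:,1]<.08)&(Q[:,2]>.055)&(Q[:,2]<.08); print('lug',k.sum(),Q[k].mean(0),Q[k].min(0),Q[k].max(0))
k=(abs(Q[:,0]-.45)<.05)&(Q[:,1]>-.1)&(Q[:,1]<.08)&(Q[:,2]>.025)&(Q[:,2]<.034); print('rail',k.sum(),Q[k].mean(0))
```

```text
coupon [ 516.4 -206. ] ((70.0596694946289, 32.42247009277344), 4.80330753326416) (317.7235107421875, 193.4058837890625)
coupon [ 508.  -268.1] ((61.46189880371094, 31.856128692626953), 2.2781436443328857) (282.0823669433594, 188.57058715820312)
rail TL,TR seg [438.3 -67.6  30. ] [434.4 -13.2  30. ] [431.8  68.8  30. ] BL [467.2 -64.9  30. ] [464.1 -17.   30. ] [460.3  73.9  30. ]
anvil face top [435.3 -72.2  42. ] [469.6 -69.6  42. ] jaw face [428.3 -12.9  42. ] [469.8  -8.6  42. ]
base corners [ 411.8 -105.5   12. ] [403.4  80.1  12. ]
lug top [435.3   7.8  68. ] [461.4  21.1  68. ] [434.9  -2.8  68. ]
w1 0.06 213 [0.5501 0.0354 0.0718] [0.542 0.029 0.06 ] [0.571 0.054 0.078]
w1 0.1 165 [0.5524 0.0375 0.1182] [0.549 0.034 0.101] [0.561 0.046 0.135]
w1 0.13 110 [0.5549 0.04   0.1394] [0.549 0.035 0.13 ] [0.563 0.048 0.143]
top0 0.06 32 [0.5482 0.0448 0.0719] [0.541 0.033 0.06 ] [0.562 0.06  0.078]
top0 0.1 12 [0.5498 0.045  0.1218] [0.547 0.04  0.105] [0.558 0.053 0.134]
top0 0.13 16 [0.554  0.0467 0.1387] [0.548 0.04  0.13 ] [0.56  0.053 0.146]
lug 194 [0.44731107 0.01090495 0.06607435] [0.43516806 0.00656618 0.05507999] [0.46149997 0.01933147 0.07165511]
rail 1089 [ 0.44674118 -0.00659885  0.03086094]
```

Request:
apply_moves(newtons=15, targets=[[0.5,0,0,0,0,0,-0.027],[0.5,0,0.028,0.0275,0,0,0],[0.5,0,0.028,0.0275,0,0,0],[0.5,0,0.028,0.0275,0,0,0],[0.5,0,0.028,0.0275,0,0,0],[0.5,0,0.028,0.0275,0,0,0],[0.5,0,0.028,0.0275,0,0,0],[0.5,0,0.028,0.0275,0,0,0],[0.5,0,0.029,0.0275,0,0,0],[0.5,0,0,0.02,0,0,0],[0.5,0,0,0.02,0,0,0],[0.5,0,0,0.02,0,0,0],[0.5,0,0,0.02,0,0,0],[0.5,0,0,0,0,0,0],[0,0,0,0,0,0,0],[0,0,0,0,0,0,0],[0,0,0,0,0,0,0],[0,0,0,0,0,0,0],[0,0,0,0,0,0,0]])

```text
time_s: 3.15
tcp_pos: [0.4471, 0.0111, 0.0664]
eef_rot: [180.0, 0.1, -177.7]
contact_force: [0.4, 0.9, 0.2]
gripper_width: 0.016
gripper_force: 0.0
```

Request:
apply_moves(newtons=15, targets=[[0,0,0,0,0,0,0],[0,0,0,0,0,0,0],[0,0,0,0,0,0,0],[0,0,0.002,0,0,0,0],[0,0,0.003,0,0,0,0],[0,0,0.003,0,0,0,0],[0,0,0.003,0,0,0,0],[0,0,0.003,0,0,0,0],[0,0,0.003,0,0,0,0],[0,0,0.003,0,0,0,0],[0,0,0.003,0,0,0,0],[0,0,0.003,0,0,0,0],[0,0,0,0,0,0,0],[0,0,0,0,0,0,0]])

```text
time_s: 4.32
tcp_pos: [0.446, 0.0372, 0.0663]
eef_rot: [180.0, 0.1, -177.6]
contact_force: [-1.5, -0.3, 7.7]
gripper_width: 0.0119
gripper_force: 15.0
```

```bash
cat >> h.py <<'E'
def to(x,y,z,yaw):
    s=get_state(); p=np.array(s['tcp_pos']); y0=s['eef_rot'][2]
    a=np.radians(yaw); d=np.array([x,y,z])-p
    t=-((yaw-y0+180)%360-180)/90
    print('p',np.round(p,4),np.round(s['eef_rot'],2),'w',round(float(s['gripper_width']),4),'gf',round(float(s['gripper_force']),1),'f',np.round(s['contact_force'],1),'j1,j6',round(s['joints'][0],1),round(s['joints'][5],1),'t',round(float(s['time_s']),2))
    print('turn az %.4f then shift x %.4f y %.4f z %.4f'%(t,d[0]*np.cos(a)+d[1]*np.sin(a),d[0]*np.sin(a)-d[1]*np.cos(a),-d[2]))
E
python3 -c "
from h import *
to(.516,-.206,.12,-175.2)"
```

```text
p [0.446  0.0372 0.0663] [ 1.8000e+02  6.0000e-02 -1.7761e+02] w 0.0119 gf 15.0 f [-1.5 -0.3  7.7] j1,j6 30.2 -117.8 t 4.32
turn az -0.0267 then shift x -0.0494 y -0.2482 z -0.0537
```

Request:
apply_moves(targets=[[0.46,0,0,0,0,0,0],[0.46,0,0,0,0,0,0],[0.46,0,0,0,0,0,0],[0.46,0,0,-0.027,0,0,0],[0.46,0,0,-0.027,0,0,0],[0.46,0,0,-0.027,0,0,0],[0.46,0,0,0,0,0,-0.027],[0.46,-0.007,-0.0355,0,0,0,0],[0.46,-0.007,-0.0355,0,0,0,0],[0.46,-0.007,-0.0355,0,0,0,0],[0.46,-0.007,-0.0355,0,0,0,0],[0.46,-0.007,-0.0355,0,0,0,0],[0.46,-0.007,-0.0355,0,0,0,0],[0.46,-0.007,-0.0355,0,0,0,0],[0.46,0,0,0,0,0,0]])

```text
time_s: 5.57
tcp_pos: [0.5162, -0.2113, 0.1459]
eef_rot: [-179.9, -0.0, -175.4]
contact_force: [0.6, 1.3, -0.3]
gripper_width: 0.0402
gripper_force: 0.0
```

```bash
cat >> h.py <<'E'
def rects(c,box,z,th=166,close=7,amin=100):
    g=cv2.cvtColor(c['frame'],cv2.COLOR_RGB2GRAY)
    K=c['camera_matrix']; v,u=np.mgrid[:400,:640]
    X=cloud(dict(c,range_z=np.ones((400,640))))-c['T'][:3,3]
    t=(z-c['T'][2,3])/X[...,2]; W=c['T'][:3,3]+X*t[...,None]
    m=((g>th)&(t>0)&(W[...,0]>box[0])&(W[...,0]<box[1])&(W[...,1]>box[2])&(W[...,1]<box[3])).astype(np.uint8)
    m=cv2.morphologyEx(m,cv2.MORPH_OPEN,np.ones((3,3))); m=cv2.morphologyEx(m,cv2.MORPH_CLOSE,np.ones((close,close)))
    for cs in cv2.findContours(m,0,2)[0]:
        if cv2.contourArea(cs)>amin:
            w=(W[cs[:,0,1],cs[:,0,0],:2]*1000).astype(np.float32); r=cv2.minAreaRect(w)
            print('rect',np.round(r[0],1),np.round(r[1],1),round(r[2],1),'px',cs[:,0].mean(0).round())
E
python3 -c "
from h import *
c=snap('wrist','w2.png'); rects(c,(.46,.57,-.36,-.165),.011)
to(.516,-.206,.0235,-175.2)"
```

```text
rect [ 565.9 -265.7] [188.6   8.2] 87.9 px [252. 240.]
rect [ 515.1 -196. ] [69.4 12.6] 5.2 px [334. 196.]
rect [ 516.7 -216.2] [69.3 12.3] 4.7 px [308. 182.]
rect [ 516.9 -167.1] [ 4.9 83.9] 89.4 px [361. 202.]
rect [ 508.1 -268.5] [62.2 32. ] 2.2 px [254. 181.]
rect [ 462.3 -216.1] [102.1   5. ] 89.7 px [315. 143.]
p [ 0.5152 -0.2093  0.1457] [-1.7999e+02 -7.0000e-02 -1.7545e+02] w 0.0405 gf 0.0 f [-1.2  0.7  0.1] j1,j6 -1.9 -83.5 t 5.62
turn az -0.0028 then shift x -0.0011 y 0.0033 z 0.1222
```

View pics/w2.png

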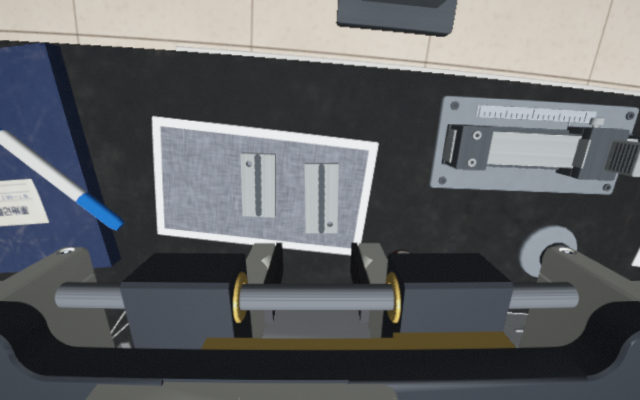

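The wrist view shows coupon_1 at (321,198) with its hole at the far end (330,224), and coupon_2 at (258,185) with its hole at the near end (249,163). Positions match the earlier fix, so I'm going down for coupon_1.

Request:
apply_moves(newtons=25, targets=[[0.46,-0.001,0.003,0.03,0,0,-0.003],[0.46,0,0,0.03,0,0,0],[0.46,0,0,0.03,0,0,0],[0.46,0,0,0.016,0,0,0],[0.46,0,0,0.008,0,0,0],[0.46,0,0,0.008,0,0,0],[0.46,0,0,0,0,0,0],[0,0,0,0,0,0,0],[0,0,0,0,0,0,0],[0,0,0,0,0,0,0],[0,0,0,0,0,0,0],[0,0,0,0,0,0,0]])

```text
time_s: 6.62
tcp_pos: [0.5166, -0.2034, 0.0256]
eef_rot: [-180.0, 0.1, -174.9]
contact_force: [-0.8, 2.2, 5.4]
gripper_width: 0.0315
gripper_force: 25.0
```

```bash
python3 -c "
from h import *
to(.447,-.032,.13,-87.4)"
```

```text
p [ 0.5166 -0.2034  0.0256] [-1.7998e+02  1.1000e-01 -1.7493e+02] w 0.0315 gf 25.0 f [-0.8  2.2  5.4] j1,j6 -1.3 -83.7 t 6.62
turn az -0.9726 then shift x -0.1744 y 0.0618 z -0.1044
```

Request:
apply_moves(targets=[[0,0,0,-0.026,0,0,0],[0,0,0,-0.026,0,0,0],[0,0,0,-0.026,0,0,0],[0,0,0,-0.026,0,0,0],[0,0.0102,0.0353,0,0,0,0],[0,0.0102,0.0353,0,0,0,0],[0,0.0102,0.0353,0,0,0,0],[0,0.0102,0.0353,0,0,0,0],[0,0.0102,0.0353,0,0,0,0],[0,0,0,0,0,0,-0.075],[0,0,0,0,0,0,-0.075],[0,0,0,0,0,0,-0.075],[0,0,0,0,0,0,-0.075],[0,0,0,0,0,0,-0.075],[0,0,0,0,0,0,-0.075],[0,0,0,0,0,0,-0.075],[0,0,0,0,0,0,-0.075],[0,0,0,0,0,0,-0.075],[0,0,0,0,0,0,-0.075],[0,0,0,0,0,0,-0.075]])

```text
time_s: 8.28
tcp_pos: [0.4492, -0.0322, 0.1286]
eef_rot: [180.0, 0.0, -100.4]
contact_force: [0.8, -0.1, -1.7]
gripper_width: 0.0314
gripper_force: 25.0
```

Request:
apply_moves(targets=[[0,0,0,0,0,0,-0.075],[0,0,0,0,0,0,-0.0726],[0,0,0,0,0,0,0],[0,0,0,0,0,0,0]])

```text
time_s: 8.62
tcp_pos: [0.4493, -0.0322, 0.1286]
eef_rot: [180.0, 0.0, -87.6]
contact_force: [-0.1, -0.9, -1.3]
gripper_width: 0.0313
gripper_force: 25.0
```

```bash
python3 -c "
from h import *
to(.4503,-.032,.053,-87.4)
c=snap('wrist','w3.png')"
```

```text
p [ 0.4493 -0.0322  0.1286] [ 1.800e+02  1.000e-02 -8.763e+01] w 0.0313 gf 25.0 f [-0.1 -0.9 -1.3] j1,j6 21.1 -18.7 t 8.62
turn az -0.0026 then shift x -0.0001 y -0.0010 z 0.0756
```

View pics/w3.png

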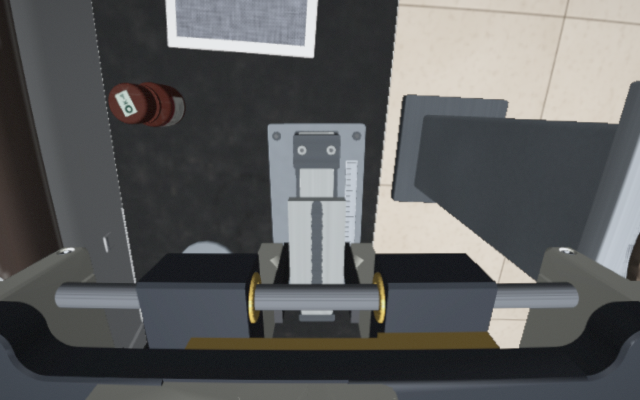

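The coupon is held at (316,240), aligned above the rail. The anvil face edge is at row ~166 and the rail edges are at columns ~300 and 334. I'll refine the gauge position from this.

```bash
python3 -c "
from h import *
c=load('w3'); g=cv2.cvtColor(c['frame'],cv2.COLOR_RGB2GRAY).astype(int)
print(g[185,285:350].tolist()); print(g[150,285:350].tolist()); print(g[155:200,318].tolist()); print(g[135,262:372:1].tolist())
c1=load('w2');
"
```

```text
[158, 158, 157, 158, 158, 157, 157, 157, 156, 155, 148, 118, 102, 106, 147, 196, 193, 192, 193, 192, 193, 192, 193, 192, 190, 191, 193, 195, 195, 193, 193, 193, 192, 192, 193, 192, 192, 191, 192, 191, 191, 193, 193, 195, 194, 193, 193, 187, 160, 109, 98, 104, 129, 157, 159, 159, 160, 159, 159, 163, 177, 179, 170, 169, 170]
[158, 159, 158, 158, 158, 158, 156, 148, 108, 99, 98, 101, 136, 186, 180, 136, 124, 126, 145, 177, 177, 137, 104, 99, 100, 99, 99, 99, 99, 100, 100, 99, 99, 99, 100, 98, 100, 100, 99, 99, 103, 136, 185, 183, 152, 123, 122, 135, 166, 180, 160, 110, 100, 102, 113, 134, 155, 157, 157, 157, 157, 156, 157, 157, 156]
[101, 99, 99, 98, 97, 97, 96, 98, 98, 98, 99, 99, 104, 142, 179, 190, 191, 191, 191, 192, 191, 192, 192, 191, 192, 192, 192, 191, 192, 192, 192, 192, 192, 192, 192, 192, 192, 192, 192, 192, 191, 176, 132, 96, 90]
[45, 46, 45, 46, 49, 85, 152, 158, 158, 152, 118, 105, 115, 122, 122, 114, 106, 103, 115, 153, 157, 157, 157, 158, 157, 158, 157, 157, 158, 156, 153, 130, 96, 84, 84, 83, 87, 90, 89, 89, 88, 88, 88, 88, 90, 89, 89, 90, 89, 90, 91, 89, 89, 90, 90, 91, 89, 90, 90, 91, 89, 89, 91, 90, 91, 91, 89, 89, 89, 91, 90, 89, 88, 86, 85, 87, 95, 117, 144, 156, 157, 157, 157, 157, 156, 158, 157, 157, 155, 145, 116, 102, 104, 111, 114, 114, 110, 104, 111, 136, 155, 155, 140, 89, 53, 47, 47, 47, 47, 46]
```

```bash
python3 -c "
from h import *
c=load('w3'); q=lambda u,v,z:np.round(onplane(c,(u,v),z)*1000,1)
print('rail@185',q(299.2,185,.03),q(333.2,185,.03),'base@135',q(267,135,.012),q(364.6,135,.012),'anvil@150',q(292.3,150,.042),q(340,150,.042))
print('anvil face top z42',q(318,167.8,.042))
print('coupon near edge z~.114',q(290,199,.115),q(344,199,.115),q(317,198,.115))
"
```

```text
rail@185 [465.3 -54.9  30. ] [436.9 -56.1  30. ] base@135 [494.8 -93.2  12. ] [411.5 -96.7  12. ] anvil@150 [470.7 -85.3  42. ] [434.2 -86.8  42. ]
anvil face top z42 [450.4 -72.3  42. ]
coupon near edge z~.114 [466.  -68.2 115. ] [436.5 -69.5 115. ] [451.3 -69.4 115. ]
```

Request:
apply_moves(targets=[[0,-0.002,-0.0007,0.02,0,0,-0.003],[0,0,0,0.02,0,0,0],[0,0,0,0.02,0,0,0],[0,0,0,0.008,0,0,0],[0,0,0,0.004,0,0,0],[0,0,0,0.003,0,0,0],[0,0,0,0.001,0,0,0],[0,0,0,0,0,0,0]])

```text
time_s: 9.33
tcp_pos: [0.4506, -0.0299, 0.0531]
eef_rot: [-179.9, 0.0, -87.2]
contact_force: [0.3, 0.1, -2.1]
gripper_width: 0.0317
gripper_force: 25.0
```

Request:
apply_moves(targets=[[0,0,0,0.0005,0,0,0],[0,0,0,0.0005,0,0,0],[0,0,0,0.0005,0,0,0],[0,0,0,0,0,0,0]])

```text
time_s: 9.67
tcp_pos: [0.4508, -0.0299, 0.0526]
eef_rot: [-179.9, 0.0, -87.1]
contact_force: [-5.0, 0.4, 13.2]
gripper_width: 0.0313
gripper_force: 25.0
```

Request:
apply_moves(targets=[[0.5,0,0,0,0,0,0],[0.5,0,0,0,0,0,0],[0.5,0,0,0,0,0,0],[0.5,0,0,-0.02,0,0,0],[0.5,0,0,-0.03,0,0,0],[0.5,0,0,-0.03,0,0,0],[0.5,0,0,-0.02,0,0,0],[0.5,0,0,0,0,0,0.0772],[0.5,0,0,0,0,0,0.0772],[0.5,0,0,0,0,0,0.0772],[0.5,0,0,0,0,0,0.0772],[0.5,0,0,0,0,0,0.0772],[0.5,0,0,0,0,0,0.0772],[0.5,0,0,0,0,0,0.0772],[0.5,0,0,0,0,0,0.0772],[0.5,0,0,0,0,0,0.0772],[0.5,0,0,0,0,0,0.0772],[0.5,0,0,0,0,0,0.0772],[0.5,0,0,0,0,0,0.0772],[0.5,0,0,0,0,0,0.0772]])

```text
time_s: 11.33
tcp_pos: [0.4501, -0.0301, 0.1511]
eef_rot: [180.0, 0.0, -177.8]
contact_force: [-0.3, 0.2, 0.5]
gripper_width: 0.0439
gripper_force: 0.0
```

Request:
apply_moves(newtons=15, targets=[[0.5,0.001,0.034,0,0,0,0],[0.5,0,0.033,0,0,0,0],[0.5,0,0,0,0,0,0],[0.5,0,0,0,0,0,0]])

```text
time_s: 11.67
tcp_pos: [0.4462, 0.038, 0.1512]
eef_rot: [180.0, 0.0, -177.3]
contact_force: [-0.4, 0.5, 0.1]
gripper_width: 0.0438
gripper_force: 0.0
```

```bash
python3 -c "
from h import *
to(.4467,.037,.0665,-177.4)
c=snap('wrist','w4.png')"
```

```text
p [0.4462 0.038  0.1512] [ 1.7999e+02  2.0000e-02 -1.7731e+02] w 0.0438 gf 0.0 f [-0.4  0.5  0.1] j1,j6 30.2 -117.5 t 11.67
turn az 0.0010 then shift x -0.0004 y -0.0011 z 0.0847
```

View pics/w4.png

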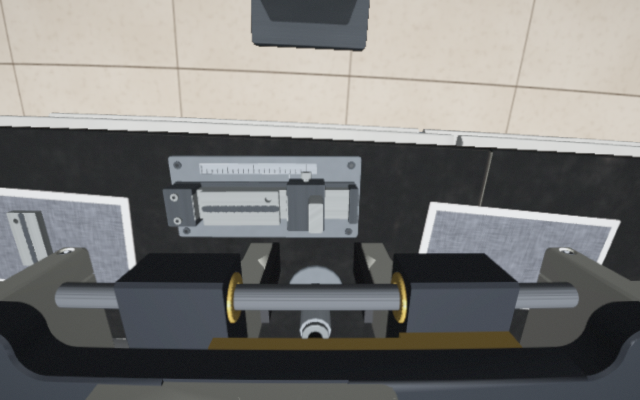

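Coupon_1 lies on the rail at (238,208) with its hole at the jaw end (267,200). There's about 10 px of free play, so I'll pinch the lug and push.

Request:
apply_moves(newtons=15, targets=[[0.5,0,-0.001,0.03,0,0,0],[0.5,0,0,0.03,0,0,0],[0.5,0,0,0.015,0,0,0],[0.5,0,0,0.01,0,0,0],[0.5,0,0,0,0,0,0],[0,0,0,0,0,0,0],[0,0,0,0,0,0,0],[0,0,0,0,0,0,0],[0,0,0,0,0,0,0],[0,0,0,0,0,0,0],[0,0,0,0,0,0,0],[0,0,0,0,0,0,0],[0,0,-0.0015,0,0,0,0],[0,0,-0.0015,0,0,0,0],[0,0,-0.0015,0,0,0,0],[0,0,-0.0015,0,0,0,0],[0,0,-0.0015,0,0,0,0],[0,0,0,0,0,0,0]])

```text
time_s: 13.22
tcp_pos: [0.4469, 0.0287, 0.0666]
eef_rot: [180.0, 0.1, -177.4]
contact_force: [-1.1, 1.8, 5.8]
gripper_width: 0.0117
gripper_force: 15.0
```

Request:
apply_moves(targets=[[0,0,-0.001,0,0,0,0],[0,0,0,0,0,0,0]])

```text
time_s: 13.38
tcp_pos: [0.4469, 0.0277, 0.0666]
eef_rot: [180.0, 0.1, -177.5]
contact_force: [-2.8, 3.4, 7.0]
gripper_width: 0.0119
gripper_force: 15.0
```

Request:
apply_moves(targets=[[0,0,-0.001,0,0,0,0],[0,0,-0.001,0,0,0,0],[0,0,-0.0005,0,0,0,0],[0,0,0,0,0,0,0]])

```text
time_s: 13.72
tcp_pos: [0.447, 0.0253, 0.0666]
eef_rot: [180.0, 0.1, -177.5]
contact_force: [-3.0, 3.5, 6.9]
gripper_width: 0.0118
gripper_force: 15.0
```

Request:
apply_moves(targets=[[0,0,-0.0005,0,0,0,0],[0,0,0,0,0,0,0]])

```text
time_s: 13.88
tcp_pos: [0.4471, 0.0249, 0.0666]
eef_rot: [180.0, 0.1, -177.4]
contact_force: [-2.7, 3.6, 7.2]
gripper_width: 0.0118
gripper_force: 15.0
```

Request:
apply_moves(targets=[[0,0,-0.0005,0,0,0,0],[0,0,0,0,0,0,0]])

```text
time_s: 14.05
tcp_pos: [0.4471, 0.0244, 0.0666]
eef_rot: [180.0, 0.1, -177.4]
contact_force: [-3.1, 3.2, 6.5]
gripper_width: 0.0118
gripper_force: 15.0
```

Request:
apply_moves(targets=[[0,0,-0.0005,0,0,0,0],[0,0,0,0,0,0,0]])

```text
time_s: 14.22
tcp_pos: [0.4471, 0.0239, 0.0666]
eef_rot: [180.0, 0.1, -177.4]
contact_force: [-3.3, 3.4, 7.4]
gripper_width: 0.0118
gripper_force: 15.0
```

Request:
apply_moves(targets=[[0,0,-0.0005,0,0,0,0],[0,0,0,0,0,0,0]])

```text
time_s: 14.38
tcp_pos: [0.4471, 0.0236, 0.0666]
eef_rot: [179.9, 0.1, -177.5]
contact_force: [-3.8, 5.5, 7.9]
gripper_width: 0.0116
gripper_force: 15.0
```

Request:
apply_moves(targets=[[0,0,-0.0004,0,0,0,0],[0,0,0,0,0,0,0]])

```text
time_s: 14.55
tcp_pos: [0.4472, 0.0236, 0.0666]
eef_rot: [179.9, 0.1, -177.5]
contact_force: [-4.9, 8.8, 8.4]
gripper_width: 0.0119
gripper_force: 15.0
```

Request:
apply_moves(targets=[[0,0,-0.0004,0,0,0,0],[0,0,0,0,0,0,0]])

```text
time_s: 14.72
tcp_pos: [0.4472, 0.0235, 0.0666]
eef_rot: [179.9, 0.1, -177.5]
contact_force: [-6.3, 11.1, 7.6]
gripper_width: 0.0118
gripper_force: 15.0
```

Request:
apply_moves(targets=[[0.5,0,0,0,0,0,0],[0.5,0,0,0,0,0,0],[0.5,0,0,0,0,0,0],[0.5,0,0,-0.02,0,0,0],[0.5,0,0,-0.035,0,0,0],[0.5,0,0,-0.04,0,0,0],[0.5,0,0,-0.04,0,0,0],[0.5,0,0,0,0,0,0],[0.5,0,0,0,0,0,0]])

```text
time_s: 15.47
tcp_pos: [0.448, 0.0224, 0.2034]
eef_rot: [179.9, 0.3, -177.5]
contact_force: [-0.4, -0.1, -1.6]
gripper_width: 0.0436
gripper_force: 0.0
```

```bash
python3 -c "
from h import *
c=snap('wrist','w5.png'); to(.554,.041,.2,180)
im=cv2.imread('pics/w5.png')
a=cv2.resize(im[140:240,130:310],None,fx=4,fy=4,interpolation=cv2.INTER_CUBIC)
b=np.zeros((200,720,3),np.uint8); k=cv2.resize(im[240:350,220:440],None,fx=1.8,fy=1.8,interpolation=cv2.INTER_CUBIC); b[:198,:396]=k
cv2.imwrite('pics/z5.png',np.vstack([a,b]))
"
```

```text
p [0.4469 0.022  0.2017] [ 1.7994e+02  1.0000e-01 -1.7749e+02] w 0.0438 gf 0.0 f [-0.  -0.1  0. ] j1,j6 28.2 -115.7 t 15.52
turn az 0.0279 then shift x -0.1071 y 0.0190 z 0.0017
```

View pics/z5.png

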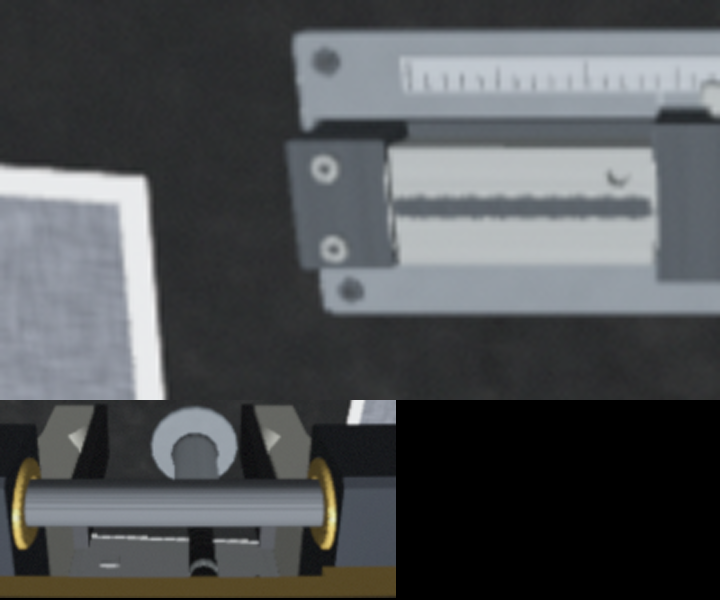

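In the crop, coupon_1 is nipped between the anvil and the jaw, and its weld runs from (227.5,192) to (292.5,192) in full-picture pixels. The hole is at the jaw end, the stand foot is at ~(328,265), and the probe top is at ~(334,333).

```bash
python3 -c "
from h import *
c=load('w5'); q=lambda u,v,z:np.round(onplane(c,(u,v),z)*1000,1)
P=cloud(c)
print('weld',q(130+392/4,140+206.5/4,.039),q(130+520/4,140+207/4,.039),q(130+650/4,140+207.5/4,.039))
print('edges low',q(130+398/4,140+266/4,.038),q(130+652/4,140+264/4,.038),'up',q(130+392/4,140+146/4,.038),q(130+652/4,140+148/4,.038))
print('foot',q(328,264,.006),'top',q(333.5,333,.14))
Q=P.reshape(-1,3)
for lo,hi in((.0,.012),(.03,.06),(.07,.09),(.09,.135),(.136,.15)):
    k=(abs(Q[:,0]-.55)<.045)&(abs(Q[:,1]-.042)<.045)&(Q[:,2]>lo)&(Q[:,2]<hi)
    if k.any(): print(lo,k.sum(),np.round(np.median(Q[k],0),4),np.round(Q[k].min(0),3),np.round(Q[k].max(0),3))
"
```

```text
weld [453.5 -71.4  39. ] [452.1 -36.9  39. ] [450.7  -2.1  39. ]
edges low [470.7 -70.8  38. ] [467.   -1.3  38. ] up [437.1 -70.9  38. ] [434.6  -1.9  38. ]
foot [554.7  43.4   6. ] top [545.6  42.2 140. ]
0.0 2327 [0.5296 0.0302 0.0012] [ 0.505 -0.003  0.   ] [0.589 0.087 0.012]
0.03 321 [0.5439 0.0413 0.0454] [0.541 0.029 0.03 ] [0.554 0.057 0.06 ]
0.09 369 [0.5512 0.0421 0.1192] [0.549 0.036 0.096] [0.559 0.05  0.135]
0.136 42 [0.5501 0.0426 0.1376] [0.549 0.037 0.136] [0.553 0.048 0.141]
```

Request:
apply_moves(newtons=25, targets=[[0.5,0,0,0,0,0,0.028],[0.5,-0.035,0.007,0,0,0,0],[0.5,-0.035,0.007,0,0,0,0],[0.5,-0.035,0.007,0,0,0,0],[0.5,0,0,0,0,0,0],[0.5,0,0,0.025,0,0,0],[0.5,0,0,0.025,0,0,0],[0.5,0,0,0.025,0,0,0],[0.5,0,0,0.015,0,0,0],[0.5,0,0,0,0,0,0]])

```text
time_s: 16.35
tcp_pos: [0.5484, 0.0417, 0.1058]
eef_rot: [-179.8, -0.5, 179.9]
contact_force: [-0.7, 0.1, 0.2]
gripper_width: 0.0434
gripper_force: 0.0
```

```bash
python3 -c "
from h import *
c=snap('side','s1.png'); to(.552,.043,.112,180)
im=cv2.imread('pics/s1.png'); cv2.imwrite('pics/z6.png',cv2.resize(im[150:270,230:430],None,fx=4,fy=4,interpolation=cv2.INTER_CUBIC))
"
```

```text
p [0.5498 0.0421 0.1081] [-179.85   -0.35  179.99] w 0.0437 gf 0.0 f [-0.8 -0.7  0.1] j1,j6 24.7 -114.7 t 16.4
turn az -0.0001 then shift x -0.0022 y 0.0009 z -0.0039
```

View pics/z6.png

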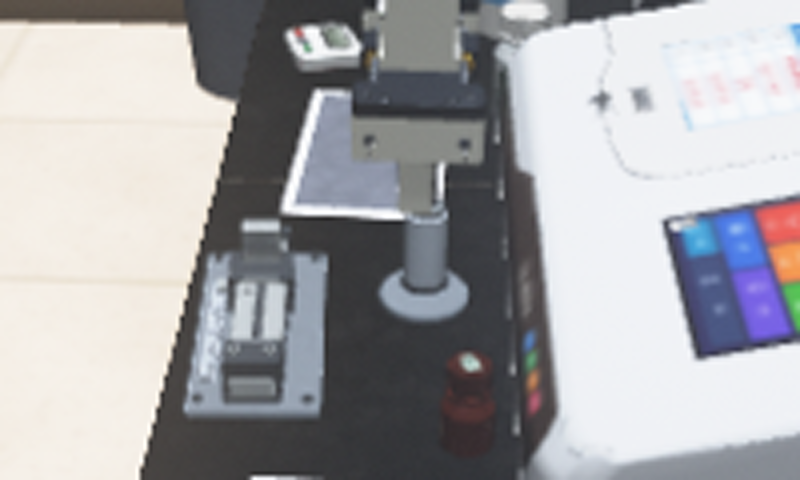

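The side view shows the fingers at (417,185) in the crop around the probe, a few mm to the near side as planned. The gripper body clears the analyser front at x≈500.

Request:
apply_moves(newtons=25, targets=[[0.5,-0.002,0.001,0,0,0,0],[0.5,0,0,0,0,0,0],[0.5,0,0,0,0,0,0],[0,0,0,0,0,0,0],[0,0,0,0,0,0,0],[0,0,0,0,0,0,0],[0,0,0,0,0,0,0],[0,0,0,0,0,0,0],[0,0,0,0,0,0,0],[0,0,0,0,0,0,0],[0,0,0,0,0,0,0]])

```text
time_s: 17.32
tcp_pos: [0.5539, 0.044, 0.1112]
eef_rot: [180.0, 0.0, -180.0]
contact_force: [-0.3, 0.7, 2.2]
gripper_width: 0.0135
gripper_force: 25.0
```

```bash
python3 -c "
from h import *
to(.4515,.0,.15,-87.4)"
```

```text
p [0.5539 0.044  0.1112] [ 1.8000e+02  1.0000e-02 -1.7999e+02] w 0.0135 gf 25.0 f [-0.3  0.7  2.2] j1,j6 24.7 -114.7 t 17.32
turn az -1.0287 then shift x 0.0394 y 0.1043 z -0.0388
```

Request:
apply_moves(targets=[[0,0,0,-0.02,0,0,0],[0,0,0,-0.025,0,0,0],[0,0,0,-0.03,0,0,0],[0,0.034,-0.018,0,0,0,0],[0,0.034,-0.018,0,0,0,0],[0,0.035,-0.0185,0,0,0,0],[0,0,0,0,0,0,-0.0791],[0,0,0,0,0,0,-0.0791],[0,0,0,0,0,0,-0.0791],[0,0,0,0,0,0,-0.0791],[0,0,0,0,0,0,-0.0791],[0,0,0,0,0,0,-0.0791],[0,0,0,0,0,0,-0.0791],[0,0,0,0,0,0,-0.0791],[0,0,0,0,0,0,-0.0791],[0,0,0,0,0,0,-0.0791],[0,0,0,0,0,0,-0.0791],[0,0,0,0,0,0,-0.0791],[0,0,0,0,0,0,-0.0791],[0,0,0,0,0,0,0]])

```text
time_s: 18.98
tcp_pos: [0.4507, -0.0105, 0.1859]
eef_rot: [180.0, 0.0, -87.1]
contact_force: [0.3, 0.2, -2.0]
gripper_width: 0.0135
gripper_force: 25.0
```

Request:
apply_moves(targets=[[0,0,0,0.025,0,0,0],[0,0,0,0.015,0,0,0],[0,0,0,0,0,0,0],[0,0,0,0,0,0,0]])

```text
time_s: 19.32
tcp_pos: [0.4504, -0.0107, 0.1458]
eef_rot: [179.9, -0.1, -87.6]
contact_force: [0.5, 0.0, -0.4]
gripper_width: 0.0134
gripper_force: 25.0
```

```bash
python3 -c "
from h import *
c=snap('side','s2.png'); d=snap('wrist','w6.png'); to(.4504,-.0105,.136,-87.4)
im=cv2.imread('pics/s2.png'); a=cv2.resize(im[195:260,265:345],None,fx=6,fy=6,interpolation=cv2.INTER_CUBIC)
im=cv2.imread('pics/w6.png'); b=cv2.resize(im[130:320,250:390],None,fx=2,fy=2,interpolation=cv2.INTER_CUBIC)
o=np.zeros((390,780,3),np.uint8); o[:390,:480]=a; o[:380,490:770]=b; cv2.imwrite('pics/z7.png',o)
"
```

```text
p [ 0.4514 -0.0103  0.1469] [-179.94   -0.    -87.52] w 0.0133 gf 25.0 f [ 0.6  0.4 -0.8] j1,j6 23.8 -21.4 t 19.42
turn az -0.0013 then shift x 0.0001 y 0.0010 z 0.0109
```

View pics/z7.png

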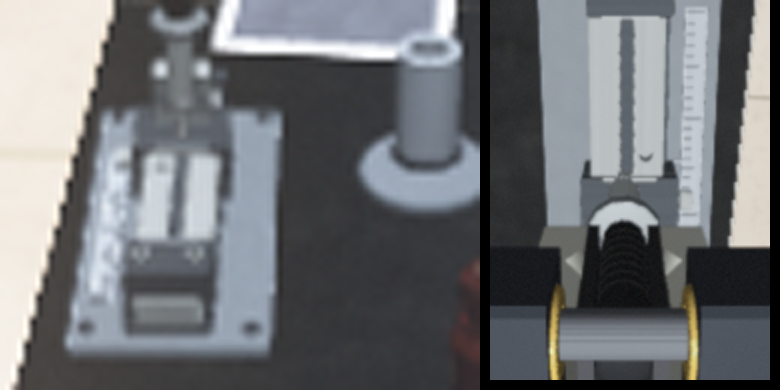

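The wrist crop shows the tip at (316,219) in full-picture pixels, with the weld running down column ~318. In the side crop the tip at (182,135) lines up with the weld line (176,235)-(187,160). Checking the lateral offset.

```bash
python3 -c "
from h import *
c=load('w6'); q=lambda u,v,z:np.round(onplane(c,(u,v),z)*1000,1)
g=cv2.cvtColor(c['frame'],cv2.COLOR_RGB2GRAY).astype(int)
for v in (145,160,175,190,205,210,214,217,220,223): print(v,g[v,298:338].tolist())
f=lambda x,y:(250+(x-490)/2,130+y/2)
print('tip',q(*f(622,180),.056),'weld',q(*f(627,25),.039),q(*f(627,100),.039),q(*f(626,170),.039))
"
```

```text
145 [162, 177, 188, 189, 191, 192, 191, 190, 189, 190, 190, 190, 190, 190, 191, 191, 175, 115, 97, 98, 96, 99, 100, 119, 162, 189, 190, 189, 188, 189, 191, 193, 193, 192, 192, 191, 191, 191, 188, 174]
160 [160, 172, 188, 189, 191, 191, 191, 190, 190, 190, 190, 190, 189, 191, 192, 190, 179, 133, 103, 101, 100, 99, 103, 129, 174, 191, 191, 188, 188, 191, 192, 193, 192, 192, 191, 191, 190, 190, 184, 159]
175 [158, 167, 188, 190, 191, 193, 192, 190, 189, 190, 191, 190, 189, 190, 191, 190, 176, 122, 101, 100, 100, 100, 102, 129, 175, 191, 190, 188, 188, 191, 192, 193, 192, 192, 190, 190, 190, 189, 180, 144]
190 [157, 164, 183, 190, 191, 193, 192, 190, 189, 190, 191, 190, 189, 190, 191, 187, 170, 113, 101, 99, 99, 100, 102, 125, 170, 190, 190, 188, 189, 192, 192, 193, 192, 191, 191, 191, 191, 189, 175, 114]
205 [159, 163, 178, 190, 192, 193, 193, 190, 190, 190, 191, 190, 188, 190, 191, 187, 170, 113, 101, 100, 100, 101, 102, 121, 162, 190, 190, 190, 190, 191, 191, 192, 191, 189, 191, 191, 191, 186, 161, 117]
210 [97, 102, 143, 187, 192, 193, 192, 191, 190, 191, 190, 190, 189, 190, 191, 189
[... 260 characters left out ...]
 191, 193, 193, 192, 192, 190, 190, 191, 191, 179, 124, 59]
217 [52, 70, 121, 167, 171, 172, 172, 169, 171, 174, 175, 175, 174, 174, 174, 163, 115, 105, 110, 99, 96, 101, 129, 161, 177, 177, 175, 174, 175, 176, 177, 177, 176, 175, 174, 171, 169, 157, 102, 57]
220 [96, 96, 97, 96, 97, 96, 97, 102, 126, 159, 162, 162, 162, 152, 117, 97, 94, 97, 95, 95, 95, 93, 106, 144, 165, 163, 162, 162, 163, 162, 162, 162, 162, 161, 153, 118, 98, 98, 97, 97]
223 [97, 97, 96, 98, 97, 97, 96, 97, 98, 97, 96, 93, 92, 94, 94, 93, 94, 95, 95, 95, 93, 92, 90, 90, 90, 87, 94, 97, 97, 97, 99, 98, 99, 98, 98, 98, 98, 97, 99, 99]
tip [451.9  -5.7  56. ] weld [452.6 -68.   39. ] [451.1 -36.2  39. ] [450.1  -4.1  39. ]
```

Request:
apply_moves(targets=[[0,0,0.001,0.004,0,0,0],[0,0,0,0.004,0,0,0],[0,0,0,0.003,0,0,0],[0,0,0,0,0,0,0],[0,0,0,0,0,0,0],[0,0,0,0,0,0,0]])

```text
time_s: 19.92
tcp_pos: [0.4499, -0.0105, 0.1351]
eef_rot: [-180.0, -0.0, -87.4]
contact_force: [0.6, 0.3, -0.9]
gripper_width: 0.0139
gripper_force: 25.0
```

Request:
apply_moves(targets=[[0,0,0,0.001,0,0,0],[0,0,0,0.001,0,0,0],[0,0,0,0.001,0,0,0],[0,0,0,0,0,0,0],[0,0,0,0,0,0,0]])

```text
time_s: 20.33
tcp_pos: [0.4498, -0.0105, 0.132]
eef_rot: [180.0, -0.0, -87.4]
contact_force: [0.0, 0.5, -1.0]
gripper_width: 0.0135
gripper_force: 25.0
```

Request:
apply_moves(targets=[[0,0,0,0.001,0,0,0],[0,0,0,0.001,0,0,0],[0,0,0,0,0,0,0],[0,0,0,0,0,0,0]])

```text
time_s: 20.67
tcp_pos: [0.4499, -0.0105, 0.1301]
eef_rot: [-180.0, -0.0, -87.4]
contact_force: [1.0, 0.0, 0.1]
gripper_width: 0.0137
gripper_force: 25.0
```

Request:
apply_moves(targets=[[0,0,0,0.001,0,0,0],[0,0,0,0.0005,0,0,0],[0,0,0,0,0,0,0],[0,0,0,0,0,0,0]])

```text
time_s: 21.0
tcp_pos: [0.4499, -0.0105, 0.1286]
eef_rot: [-180.0, -0.0, -87.4]
contact_force: [-0.9, -0.3, 1.9]
gripper_width: 0.0136
gripper_force: 25.0
```

Request:
apply_moves(targets=[[0,0,-0.0004,0.0006,0,0,0],[0,0,0,0,0,0,0],[0,0.0004,0,0,0,0,0],[0,0.00083,0,0,0,0,0],[0,0.00083,0,0,0,0,0],[0,0.00083,0,0,0,0,0],[0,0.00083,0,0,0,0,0],[0,0.00083,0,0,0,0,0],[0,0.00083,0,0,0,0,0],[0,0.00083,0,0,0,0,0],[0,0.00083,0,0,0,0,0],[0,0.00083,0,0,0,0,0],[0,0.00083,0,0,0,0,0],[0,0.00083,0,0,0,0,0],[0,0.00083,0,0,0,0,0],[0,0.00083,0,0,0,0,0],[0,0.00083,0,0,0,0,0],[0,0.00083,0,0,0,0,0],[0,0.00083,0,0,0,0,0],[0,0.00083,0,0,0,0,0]])

```text
time_s: 22.67
tcp_pos: [0.4509, -0.0251, 0.128]
eef_rot: [-180.0, -0.0, -87.4]
contact_force: [-0.8, 2.1, 1.1]
gripper_width: 0.0134
gripper_force: 25.0
```

Request:
apply_moves(targets=[[0,0.00083,0,0,0,0,0],[0,0.00083,0,0,0,0,0],[0,0.00083,0,0,0,0,0],[0,0.00083,0,0,0,0,0],[0,0.00083,0,0,0,0,0],[0,0.00083,0,0,0,0,0],[0,0.00083,0,0,0,0,0],[0,0.00083,0,0,0,0,0],[0,0.00083,0,0,0,0,0],[0,0.00083,0,0,0,0,0],[0,0.00083,0,0,0,0,0],[0,0.00083,0,0,0,0,0],[0,0.00083,0,0,0,0,0],[0,0.00083,0,0,0,0,0],[0,0.00083,0,0,0,0,0],[0,0.00083,0,0,0,0,0],[0,0.00083,0,0,0,0,0],[0,0.00083,0,0,0,0,0],[0,0.00083,0,0,0,0,0],[0,0.00083,0,0,0,0,0]])

```text
time_s: 24.33
tcp_pos: [0.4516, -0.0417, 0.128]
eef_rot: [180.0, 0.0, -87.4]
contact_force: [-0.1, 1.4, 2.4]
gripper_width: 0.0136
gripper_force: 25.0
```

Request:
apply_moves(targets=[[0,0.00083,0,0,0,0,0],[0,0.00083,0,0,0,0,0],[0,0.00083,0,0,0,0,0],[0,0.00083,0,0,0,0,0],[0,0.00083,0,0,0,0,0],[0,0.00083,0,0,0,0,0],[0,0.00083,0,0,0,0,0],[0,0.00083,0,0,0,0,0],[0,0.00083,0,0,0,0,0],[0,0.00083,0,0,0,0,0],[0,0.00083,0,0,0,0,0],[0,0.00083,0,0,0,0,0],[0,0.00083,0,0,0,0,0],[0,0.00083,0,0,0,0,0],[0,0.00083,0,0,0,0,0],[0,0.00083,0,0,0,0,0],[0,0.00083,0,0,0,0,0],[0,0.00083,0,0,0,0,0],[0,0.00083,0,0,0,0,0],[0,0.00083,0,0,0,0,0]])

```text
time_s: 26.0
tcp_pos: [0.4523, -0.0583, 0.128]
eef_rot: [180.0, -0.0, -87.4]
contact_force: [-0.7, 1.7, 1.7]
gripper_width: 0.0137
gripper_force: 25.0
```

Request:
apply_moves(targets=[[0,0.00083,0,0,0,0,0],[0,0.00083,0,0,0,0,0],[0,0.00083,0,0,0,0,0],[0,0.00083,0,0,0,0,0],[0,0.00083,0,0,0,0,0],[0,0.00083,0,0,0,0,0],[0,0.00083,0,0,0,0,0],[0,0.00083,0,0,0,0,0],[0,0.00083,0,0,0,0,0],[0,0.00083,0,0,0,0,0],[0,0.00083,0,0,0,0,0],[0,0.00083,0,0,0,0,0],[0,0.00083,0,0,0,0,0],[0,0,0,0,0,0,0]])

```text
time_s: 27.17
tcp_pos: [0.4528, -0.0691, 0.128]
eef_rot: [180.0, -0.0, -87.4]
contact_force: [0.4, 0.3, 1.5]
gripper_width: 0.0135
gripper_force: 25.0
```

```bash
python3 -c "
from h import *
c=snap('wrist','w7.png'); to(.5539,.044,.185,-180)
im=cv2.imread('pics/w7.png'); cv2.imwrite('pics/z8.png',cv2.resize(im[120:270,230:410],None,fx=3,fy=3,interpolation=cv2.INTER_CUBIC))
"
```

```text
p [ 0.4528 -0.0692  0.128 ] [ 1.7999e+02 -2.0000e-02 -8.7440e+01] w 0.0135 gf 25.0 f [-0.6 -0.3  1. ] j1,j6 16.1 -13.5 t 27.22
turn az 1.0284 then shift x -0.1011 y 0.1132 z -0.0570
```

View pics/z8.png

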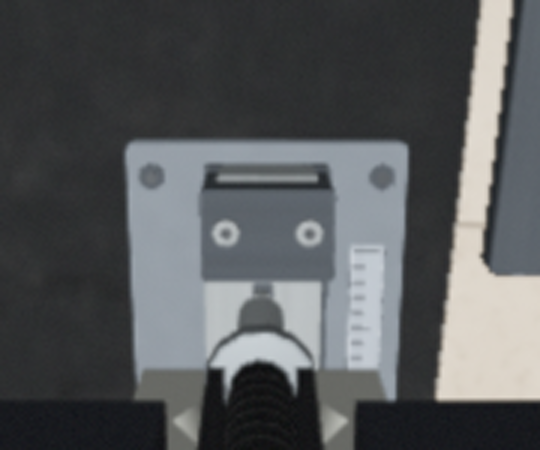

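The tip is on the bead near the anvil, shaft front at ~(317,219) and anvil edge at row ~213. Checking how far the tip is from the end.

```bash
python3 -c "
from h import *
c=load('w7'); q=lambda u,v,z:np.round(onplane(c,(u,v),z)*1000,1)
print('anvil edge',q(318,213.2,.042),'front as shaft',q(317.3,219,.047),'front as tip',q(317.3,218,.041), 'w6 tip',)
c=load('w6'); print(q(316.8,216.5,.061),q(316.8,216.5,.056))
g=cv2.cvtColor(load('w7')['frame'],cv2.COLOR_RGB2GRAY).astype(int); 
for v in range(212,228): print(v,g[v,300:336].tolist())
"
```

```text
anvil edge [452.4 -72.1  42. ] front as shaft [452.8 -68.9  47. ] front as tip [452.7 -67.5  41. ] w6 tip
[451.5 -10.7  61. ] [451.4  -8.9  56. ]
212 [101, 100, 100, 101, 100, 100, 100, 101, 100, 101, 101, 101, 102, 101, 100, 101, 99, 101, 101, 101, 102, 102, 101, 101, 102, 103, 102, 102, 102, 101, 101, 101, 102, 101, 101, 101]
213 [125, 126, 126, 127, 126, 127, 127, 127, 127, 127, 127, 126, 127, 126, 123, 119, 118, 119, 118, 118, 121, 126, 128, 127, 126, 127, 127, 126, 127, 127, 128, 128, 126, 127, 127, 126]
214 [175, 175, 176, 175, 175, 175, 175, 176, 175, 176, 176, 176, 176, 171, 151, 129, 125, 125, 124, 127, 142, 172, 176, 175, 175, 174, 175, 177, 177, 177, 177, 176, 176, 175, 175, 173]
215 [189, 190, 190, 190, 189, 189, 189, 189, 189, 189, 190, 191, 191, 180, 144, 114, 111, 110, 111, 113, 131, 170, 189, 190, 188, 187, 189, 191, 191, 192, 191, 190, 190, 190, 189, 187]
216 [190, 191, 192, 190, 190, 189, 190, 190, 190, 190, 191, 192, 191, 181, 140, 105, 104, 99, 100, 103, 126, 170, 190, 190, 188, 188, 190, 191, 192, 193, 193, 192, 191, 191, 190, 189]
217 [189, 192, 192, 191, 190, 1
[... 1212 characters left out ...]
1, 190, 189]
224 [189, 191, 192, 190, 189, 189, 189, 190, 184, 157, 104, 93, 93, 94, 94, 95, 94, 93, 92, 92, 88, 89, 89, 109, 154, 185, 190, 192, 193, 193, 192, 191, 191, 191, 190, 188]
225 [189, 191, 192, 191, 190, 188, 190, 190, 182, 146, 100, 93, 93, 94, 94, 94, 93, 93, 93, 92, 89, 89, 88, 101, 145, 184, 190, 191, 192, 193, 192, 192, 190, 191, 190, 189]
226 [189, 191, 192, 191, 190, 189, 189, 190, 180, 139, 98, 92, 95, 95, 95, 95, 94, 94, 92, 89, 90, 88, 88, 97, 139, 183, 190, 192, 193, 192, 192, 191, 191, 191, 190, 188]
227 [189, 190, 192, 191, 190, 190, 189, 189, 179, 129, 96, 91, 93, 93, 93, 93, 92, 90, 88, 84, 87, 87, 86, 93, 133, 183, 190, 192, 193, 192, 192, 191, 191, 191, 190, 186]
```

Request:
apply_moves(targets=[[0,0.00083,0,0,0,0,0],[0,0.00083,0,0,0,0,0],[0,0.00083,0,0,0,0,0],[0,0,0,-0.008,0,0,0],[0,0,0,-0.02,0,0,0],[0,0,0,-0.03,0,0,0],[0,0,0,0,0,0,0.0791],[0,0,0,0,0,0,0.0791],[0,0,0,0,0,0,0.0791],[0,0,0,0,0,0,0.0791],[0,0,0,0,0,0,0.0791],[0,0,0,0,0,0,0.0791],[0,0,0,0,0,0,0.0791],[0,0,0,0,0,0,0.0791],[0,0,0,0,0,0,0.0791],[0,0,0,0,0,0,0.0791],[0,0,0,0,0,0,0.0791],[0,0,0,0,0,0,0.0791],[0,0,0,0,0,0,0.0791]])

```text
time_s: 28.8
tcp_pos: [0.4525, -0.0716, 0.1863]
eef_rot: [-180.0, -0.0, 179.7]
contact_force: [1.0, -0.9, -0.8]
gripper_width: 0.0134
gripper_force: 25.0
```

Request:
apply_moves(targets=[[0,-0.025,0.029,0,0,0,0],[0,-0.025,0.029,0,0,0,0],[0,-0.025,0.029,0,0,0,0],[0,-0.025,0.028,0,0,0,0],[0,0,0,0,0,0,0],[0,0,0,0,0,0,0],[0,0,0,0,0,0,0],[0,0,0,0,0,0,0]])

```text
time_s: 29.47
tcp_pos: [0.5521, 0.0429, 0.186]
eef_rot: [-180.0, -0.0, 180.0]
contact_force: [-0.3, -0.9, -1.1]
gripper_width: 0.0135
gripper_force: 25.0
```

```bash
python3 -c "
from h import *
to(.5539,.044,.113,-180)"
```

```text
p [0.5521 0.0429 0.186 ] [-1.7999e+02 -4.0000e-02  1.7999e+02] w 0.0135 gf 25.0 f [-0.3 -0.9 -1.1] j1,j6 24.7 -114.7 t 29.47
turn az -0.0001 then shift x -0.0018 y 0.0011 z 0.0730
```

Request:
apply_moves(targets=[[0,-0.0018,0.0011,0,0,0,0],[0,0,0,0.005,0,0,0],[0,0,0,0.015,0,0,0],[0,0,0,0.015,0,0,0],[0,0,0,0.015,0,0,0],[0,0,0,0.012,0,0,0],[0,0,0,0.006,0,0,0],[0,0,0,0.004,0,0,0],[0,0,0,0.001,0,0,0],[0,0,0,0.001,0,0,0],[0,0,0,0,0,0,0],[0,0,0,0,0,0,0]])

```text
time_s: 30.47
tcp_pos: [0.5551, 0.0448, 0.1126]
eef_rot: [180.0, 0.1, -180.0]
contact_force: [0.4, -0.5, -1.1]
gripper_width: 0.0134
gripper_force: 25.0
```

Request:
apply_moves(targets=[[0,0.001,-0.0008,0.0006,0,0,0],[0,0,0,0.0006,0,0,0],[0,0,0,0,0,0,0],[0,0,0,0,0,0,0]])

```text
time_s: 30.8
tcp_pos: [0.5538, 0.0439, 0.1111]
eef_rot: [180.0, 0.0, -180.0]
contact_force: [-1.3, -0.3, 3.4]
gripper_width: 0.0137
gripper_force: 25.0
```

Request:
apply_moves(newtons=15, targets=[[0.5,0,0,0,0,0,0],[0.5,0,0,0,0,0,0],[0.5,0,0,0,0,0,0],[0.5,0,0,0,0,0,0],[0.5,0,0,-0.02,0,0,0],[0.5,0,0,-0.035,0,0,0],[0.5,0,0,-0.035,0,0,0],[0.5,0.035,-0.007,0,0,0,0],[0.5,0.036,-0.007,0,0,0,0],[0.5,0.036,-0.0065,0,0,0,0],[0.5,0,0,0,0,0,-0.029],[0.5,0,0,0,0,0,0],[0.5,0,0,0,0,0,0]])

```text
time_s: 31.88
tcp_pos: [0.4472, 0.0236, 0.2014]
eef_rot: [180.0, 0.1, -177.4]
contact_force: [-0.2, 0.1, -0.0]
gripper_width: 0.0434
gripper_force: 0.0
```

```bash
python3 -c "
from h import *
to(.4471,.0235,.0665,-177.4)
c=snap('wrist','w8.png'); P=cloud(c).reshape(-1,3)
for lo,hi in((.03,.06),(.09,.135),(.136,.15)):
    k=(abs(P[:,0]-.55)<.045)&(abs(P[:,1]-.042)<.045)&(P[:,2]>lo)&(P[:,2]<hi)
    print(lo,k.sum(),np.round(np.median(P[k],0),4),P[k].min(0).round(3),P[k].max(0).round(3)) if k.any() else 0
"
```

```text
p [0.4472 0.0236 0.2014] [ 1.7997e+02  1.0000e-01 -1.7741e+02] w 0.0434 gf 0.0 f [-0.2  0.1 -0. ] j1,j6 28.4 -115.8 t 31.88
turn az -0.0001 then shift x 0.0001 y -0.0001 z 0.1349
0.03 318 [0.5438 0.0414 0.0449] [0.541 0.029 0.03 ] [0.555 0.057 0.06 ]
0.09 405 [0.5509 0.044  0.1171] [0.548 0.038 0.092] [0.558 0.052 0.135]
0.136 9 [0.5491 0.0451 0.1372] [0.549 0.043 0.136] [0.55  0.048 0.137]
```

Request:
apply_moves(targets=[[0.5,0,0,0.035,0,0,0],[0.5,0,0,0.035,0,0,0],[0.5,0,0,0.035,0,0,0],[0.5,0,0,0.02,0,0,0],[0.5,0,0,0.01,0,0,0],[0.5,0,0,0,0,0,0],[0,0,0,0,0,0,0],[0,0,0,0,0,0,0],[0,0,0,0,0,0,0],[0,0,0,0,0,0,0],[0,0,0,0,0,0,0],[0,0,0,0,0,0,0],[0,0,0,0,0,0,0],[0,0,0.002,0,0,0,0],[0,0,0.003,0,0,0,0],[0,0,0.003,0,0,0,0],[0,0,0.003,0,0,0,0],[0,0,0.002,0,0,0,0],[0,0,0,0,0,0,0]])

```text
time_s: 33.52
tcp_pos: [0.4465, 0.0365, 0.0664]
eef_rot: [-180.0, 0.0, -177.4]
contact_force: [-1.2, -0.5, 7.6]
gripper_width: 0.0119
gripper_force: 15.0
```

```bash
python3 -c "
from h import *
to(.452,-.0375,.152,-87.4)"
```

```text
p [0.4465 0.0365 0.0664] [-1.7999e+02  5.0000e-02 -1.7735e+02] w 0.0119 gf 15.0 f [-1.2 -0.5  7.6] j1,j6 30.0 -117.4 t 33.52
turn az -0.9995 then shift x 0.0742 y -0.0021 z -0.0856
```

Request:
apply_moves(targets=[[0.5,0,0,0,0,0,0],[0.5,0,0,0,0,0,0],[0.5,0,0,0,0,0,0],[0.5,0,0,-0.02,0,0,0],[0.5,0,0,-0.033,0,0,0],[0.5,0,0,-0.033,0,0,0],[0.5,0,0,0,0,0,-0.0769],[0.5,0,0,0,0,0,-0.0769],[0.5,0,0,0,0,0,-0.0769],[0.5,0,0,0,0,0,-0.0769],[0.5,0,0,0,0,0,-0.0769],[0.5,0,0,0,0,0,-0.0769],[0.5,0,0,0,0,0,-0.0769],[0.5,0,0,0,0,0,-0.0769],[0.5,0,0,0,0,0,-0.0769],[0.5,0,0,0,0,0,-0.0769],[0.5,0,0,0,0,0,-0.0769],[0.5,0,0,0,0,0,-0.0769],[0.5,0,0,0,0,0,-0.0769]])

```text
time_s: 35.1
tcp_pos: [0.4459, 0.0363, 0.1515]
eef_rot: [180.0, -0.0, -87.1]
contact_force: [-0.1, 0.3, -0.7]
gripper_width: 0.0441
gripper_force: 0.0
```

Request:
apply_moves(newtons=25, targets=[[0.5,0.037,-0.001,0,0,0,0],[0.5,0.037,-0.001,0,0,0,0],[0.5,0,0,0,0,0,0],[0.5,0,0,0.03,0,0,0],[0.5,0,0,0.03,0,0,0],[0.5,0,0,0.02,0,0,0],[0.5,0,0,0.013,0,0,0],[0.5,0,0,0.006,0,0,0],[0.5,0,0,0,0,0,0],[0,0,0,0,0,0,0],[0,0,0,0,0,0,0],[0,0,0,0,0,0,0],[0,0,0,0,0,0,0],[0,0,0,0,0,0,0],[0,0,0,0,0,0,0]])

```text
time_s: 36.35
tcp_pos: [0.4521, -0.0373, 0.0536]
eef_rot: [-179.9, 0.0, -87.4]
contact_force: [-1.3, 0.6, 7.2]
gripper_width: 0.031
gripper_force: 25.0
```

```bash
python3 -c "
from h import *
to(.506,.200,.15,-178)"
```

```text
p [ 0.4521 -0.0373  0.0536] [-1.7991e+02  2.0000e-02 -8.7390e+01] w 0.031 gf 25.0 f [-1.3  0.6  7.2] j1,j6 20.3 -17.7 t 36.35
turn az 1.0068 then shift x -0.0622 y 0.2352 z -0.0964
```

Request:
apply_moves(targets=[[0,0,0,-0.015,0,0,0],[0,0,0,-0.025,0,0,0],[0,0,0,-0.03,0,0,0],[0,0,0,-0.03,0,0,0],[0,0,0,0,0,0,0.0774],[0,0,0,0,0,0,0.0774],[0,0,0,0,0,0,0.0774],[0,0,0,0,0,0,0.0774],[0,0,0,0,0,0,0.0774],[0,0,0,0,0,0,0.0774],[0,0,0,0,0,0,0.0774],[0,0,0,0,0,0,0.0774],[0,0,0,0,0,0,0.0774],[0,0,0,0,0,0,0.0774],[0,0,0,0,0,0,0.0774],[0,0,0,0,0,0,0.0774],[0,0,0,0,0,0,0.0774]])

```text
time_s: 37.77
tcp_pos: [0.4511, -0.0375, 0.1527]
eef_rot: [180.0, -0.0, -178.3]
contact_force: [0.2, -0.6, -1.9]
gripper_width: 0.0314
gripper_force: 25.0
```

Request:
apply_moves(targets=[[0,-0.0077,0.0355,0,0,0,0],[0,-0.0077,0.0355,0,0,0,0],[0,-0.0077,0.0355,0,0,0,0],[0,-0.0077,0.0355,0,0,0,0],[0,-0.0077,0.0355,0,0,0,0],[0,-0.0077,0.0355,0,0,0,0],[0,-0.0077,0.0355,0,0,0,0],[0,-0.0077,0.0355,0,0,0,0],[0,-0.0077,0.0355,0,0,0,0],[0,0,0,0,0,0,0],[0,0,0,0,0,0,0],[0,0,0,0,0,0,0]])

```text
time_s: 38.77
tcp_pos: [0.5087, 0.284, 0.1521]
eef_rot: [-179.9, -0.1, -177.9]
contact_force: [0.1, 0.2, -2.1]
gripper_width: 0.0312
gripper_force: 25.0
```

```bash
python3 -c "
from h import *
to(.510,.285,.0275,-178)
c=snap('wrist','w9.png')"
```

```text
p [0.5087 0.284  0.1521] [-1.7995e+02 -8.0000e-02 -1.7794e+02] w 0.0312 gf 25.0 f [ 0.1  0.2 -2.1] j1,j6 48.4 -136.3 t 38.77
turn az 0.0007 then shift x -0.0014 y 0.0010 z 0.1246
```

View pics/w9.png

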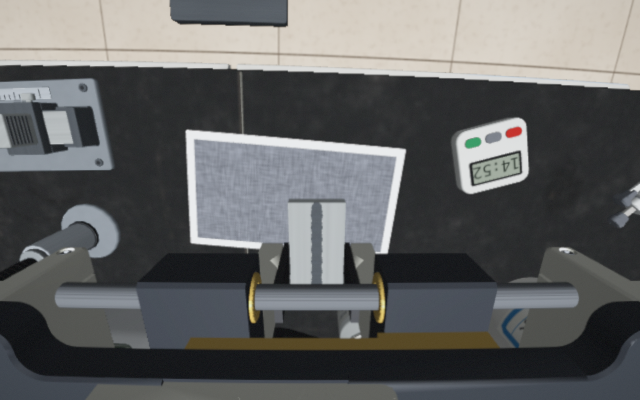

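Coupon_1 is held weld up at (316,240) over the left half of the out_pad (corners 188,131 to 403,150). Lowering it.

Request:
apply_moves(targets=[[0,-0.001,0.001,0.03,0,0,0],[0,0,0,0.035,0,0,0],[0,0,0,0.03,0,0,0],[0,0,0,0.02,0,0,0],[0,0,0,0.006,0,0,0],[0,0,0,0.003,0,0,0],[0,0,0,0.001,0,0,0],[0,0,0,0,0,0,0],[0,0,0,0,0,0,0]])

```text
time_s: 39.57
tcp_pos: [0.5111, 0.2859, 0.0294]
eef_rot: [179.9, 0.1, -178.0]
contact_force: [0.6, 0.9, -1.1]
gripper_width: 0.0313
gripper_force: 25.0
```

Request:
apply_moves(targets=[[0,0,0,0.001,0,0,0],[0,0,0,0.0005,0,0,0],[0,0,0,0,0,0,0],[0,0,0,0,0,0,0]])

```text
time_s: 39.9
tcp_pos: [0.5105, 0.2855, 0.0267]
eef_rot: [180.0, 0.0, -178.0]
contact_force: [-0.2, -0.2, 1.1]
gripper_width: 0.0307
gripper_force: 25.0
```

Request:
apply_moves(targets=[[0,0,0,0.0005,0,0,0],[0,0,0,0.0005,0,0,0],[0,0,0,0,0,0,0],[0,0,0,0,0,0,0]])

```text
time_s: 40.23
tcp_pos: [0.5105, 0.2855, 0.0266]
eef_rot: [180.0, 0.0, -177.9]
contact_force: [-4.5, -0.9, 11.3]
gripper_width: 0.0312
gripper_force: 25.0
```

Request:
apply_moves(targets=[[0.46,0,0,0,0,0,0],[0.46,0,0,0,0,0,0],[0.46,0,0,0,0,0,0],[0.46,0,0,-0.02,0,0,0],[0.46,0,0,-0.038,0,0,0],[0.46,0,0,-0.038,0,0,0],[0.46,0,0,-0.038,0,0,0],[0.46,0,0,0,0,0,0],[0.46,0,0,0,0,0,0]])

```text
time_s: 40.98
tcp_pos: [0.5115, 0.2864, 0.1621]
eef_rot: [179.8, 0.2, -178.0]
contact_force: [0.5, 0.1, -1.1]
gripper_width: 0.0404
gripper_force: 0.0
```

Request:
apply_moves(targets=[[0.46,0.0016,-0.0395,0,0,0,0],[0.46,0.0016,-0.0395,0,0,0,0],[0.46,0.0016,-0.0395,0,0,0,0],[0.46,0.0016,-0.0395,0,0,0,0],[0.46,0.0016,-0.0395,0,0,0,0],[0.46,0.0016,-0.0395,0,0,0,0],[0.46,0.0016,-0.0395,0,0,0,0],[0.46,0.0016,-0.0395,0,0,0,0],[0.46,0.0016,-0.0395,0,0,0,0],[0.46,0.0016,-0.0395,0,0,0,0],[0.46,0.0016,-0.0395,0,0,0,0],[0.46,0.0016,-0.0395,0,0,0,0],[0.46,0.0016,-0.0395,0,0,0,0],[0.46,0.0016,-0.0395,0,0,0,0],[0.46,0,0,0,0,0,0],[0.46,0,0,0,0,0,0],[0.46,0,0,0,0,0,0]])

```text
time_s: 42.4
tcp_pos: [0.5067, -0.2682, 0.1579]
eef_rot: [180.0, -0.1, -178.0]
contact_force: [0.8, 0.6, -0.3]
gripper_width: 0.0406
gripper_force: 0.0
```

```bash
python3 -c "
from h import *
c=snap('wrist','w10.png'); rects(c,(.46,.57,-.36,-.165),.011)
c=snap('top','t2.png'); rects(c,(.4,.6,.15,.37),.011,150,3,20); rects(c,(.4,.6,-.4,-.1),.011,150,3,20)
to(.508,-.2685,.0245,-177.8)"
```

```text
rect [ 566.  -264.9] [72.8  8.3] 88.1 px [316. 248.]
rect [ 563.  -346.3] [25.8  7.9] 87.6 px [243. 244.]
rect [ 507.7 -268. ] [61.4 32.3] 1.9 px [316. 191.]
rect [ 513.3 -204.1] [106.5  78.1] 0.0 px [405. 195.]
rect [510.2 261. ] [215.7 122.5] 87.2 px [260. 201.]
rect [ 468.9 -282.1] [ 42.6 168.2] 1.5 px [419. 219.]
rect [ 521.4 -380.2] [21.5 22.5] 1.6 px [441. 203.]
p [ 0.5074 -0.2672  0.1587] [ 1.7998e+02 -6.0000e-02 -1.7791e+02] w 0.0405 gf 0.0 f [ 0.1 -0.7  0.3] j1,j6 -8.2 -79.7 t 42.5
turn az -0.0012 then shift x -0.0006 y -0.0014 z 0.1342
```

Request:
apply_moves(newtons=25, targets=[[0.46,0,-0.001,0.03,0,0,0],[0.46,0,0,0.035,0,0,0],[0.46,0,0,0.035,0,0,0],[0.46,0,0,0.02,0,0,0],[0.46,0,0,0.009,0,0,0],[0.46,0,0,0.005,0,0,0],[0.46,0,0,0,0,0,0],[0.46,0,0,0,0,0,0],[0,0,0,0,0,0,0],[0,0,0,0,0,0,0],[0,0,0,0,0,0,0],[0,0,0,0,0,0,0],[0,0,0,0,0,0,0]])

```text
time_s: 43.58
tcp_pos: [0.5087, -0.2692, 0.0267]
eef_rot: [-180.0, 0.1, -177.9]
contact_force: [-0.7, 2.7, 7.4]
gripper_width: 0.0314
gripper_force: 25.0
```

```bash
python3 -c "
from h import *
to(.4503,-.034,.135,-177.9)"
```

```text
p [ 0.5087 -0.2692  0.0267] [-1.7997e+02  1.4000e-01 -1.7794e+02] w 0.0314 gf 25.0 f [-0.7  2.7  7.4] j1,j6 -8.4 -79.5 t 43.58
turn az -0.0005 then shift x 0.0497 y 0.2372 z -0.1083
```

Request:
apply_moves(targets=[[0,0,0,-0.02,0,0,0],[0,0,0,-0.028,0,0,0],[0,0,0,-0.03,0,0,0],[0,0,0,-0.03,0,0,0],[0,0.0071,0.0339,0,0,0,0],[0,0.0071,0.0339,0,0,0,0],[0,0.0071,0.0339,0,0,0,0],[0,0.0071,0.0339,0,0,0,0],[0,0.0071,0.0339,0,0,0,0],[0,0.0071,0.0339,0,0,0,0],[0,0.0071,0.0339,0,0,0,0],[0,0,0,0,0,0,-0.0774],[0,0,0,0,0,0,-0.0774],[0,0,0,0,0,0,-0.0774],[0,0,0,0,0,0,-0.0774],[0,0,0,0,0,0,-0.0774],[0,0,0,0,0,0,-0.0774],[0,0,0,0,0,0,-0.0774],[0,0,0,0,0,0,-0.0774],[0,0,0,0,0,0,-0.0774]])

```text
time_s: 45.25
tcp_pos: [0.4493, -0.0339, 0.1335]
eef_rot: [-180.0, 0.0, -114.9]
contact_force: [-0.3, 0.3, -0.6]
gripper_width: 0.0311
gripper_force: 25.0
```

Request:
apply_moves(targets=[[0,0,0,0,0,0,-0.0774],[0,0,0,0,0,0,-0.0774],[0,0,0,0,0,0,-0.0774],[0,0,0,0,0,0,-0.0774],[0,0,0,0,0,0,0],[0,0,0,0,0,0,0],[0,0,0,0,0,0,0]])

```text
time_s: 45.83
tcp_pos: [0.4494, -0.0338, 0.1334]
eef_rot: [-180.0, 0.0, -87.6]
contact_force: [0.7, -0.2, -1.4]
gripper_width: 0.0311
gripper_force: 25.0
```

```bash
python3 -c "
from h import *
to(.4508,-.034,.0537,-87.4)"
```

```text
p [ 0.4494 -0.0338  0.1334] [-1.7999e+02  1.0000e-02 -8.7650e+01] w 0.0311 gf 25.0 f [ 0.7 -0.2 -1.4] j1,j6 20.9 -18.5 t 45.83
turn az -0.0028 then shift x 0.0002 y -0.0013 z 0.0797
```

Request:
apply_moves(targets=[[0,0,-0.0013,0.02,0,0,-0.003],[0,0,0,0.025,0,0,0],[0,0,0,0.02,0,0,0],[0,0,0,0.008,0,0,0],[0,0,0,0.004,0,0,0],[0,0,0,0.002,0,0,0],[0,0,0,0.0005,0,0,0],[0,0,0,0,0,0,0],[0,0,0,0,0,0,0]])

```text
time_s: 46.58
tcp_pos: [0.4515, -0.0335, 0.0546]
eef_rot: [-179.9, 0.0, -87.1]
contact_force: [0.7, -0.1, -1.3]
gripper_width: 0.0308
gripper_force: 25.0
```

Request:
apply_moves(targets=[[0,0,0,0.0005,0,0,0],[0,0,0,0,0,0,0],[0,0,0,0,0,0,0]])

```text
time_s: 46.83
tcp_pos: [0.4511, -0.0336, 0.0537]
eef_rot: [-179.9, 0.0, -87.1]
contact_force: [-0.0, 0.5, 2.6]
gripper_width: 0.0311
gripper_force: 25.0
```

Request:
apply_moves(targets=[[0.5,0,0,0,0,0,0],[0.5,0,0,0,0,0,0],[0.5,0,0,0,0,0,0],[0.5,0,0,-0.02,0,0,0],[0.5,0,0,-0.03,0,0,0],[0.5,0,0,-0.03,0,0,0],[0.5,0,0,-0.02,0,0,0],[0.5,0,0,0,0,0,0.0772],[0.5,0,0,0,0,0,0.0772],[0.5,0,0,0,0,0,0.0772],[0.5,0,0,0,0,0,0.0772],[0.5,0,0,0,0,0,0.0772],[0.5,0,0,0,0,0,0.0772],[0.5,0,0,0,0,0,0.0772],[0.5,0,0,0,0,0,0.0772],[0.5,0,0,0,0,0,0.0772],[0.5,0,0,0,0,0,0.0772],[0.5,0,0,0,0,0,0.0772],[0.5,0,0,0,0,0,0.0772],[0.5,0,0,0,0,0,0.0772]])

```text
time_s: 48.5
tcp_pos: [0.4508, -0.0337, 0.1532]
eef_rot: [-180.0, -0.0, -177.8]
contact_force: [-0.1, 0.6, 1.1]
gripper_width: 0.0441
gripper_force: 0.0
```

Request:
apply_moves(newtons=15, targets=[[0.5,0.0007,0.035,0,0,0,0],[0.5,0.0007,0.035,0,0,0,0],[0.5,0,0,0,0,0,0],[0.5,0,0,0.03,0,0,0],[0.5,0,0,0.03,0,0,0],[0.5,0,0,0.016,0,0,0],[0.5,0,0,0.01,0,0,0],[0.5,0,0,0,0,0,0],[0,0,0,0,0,0,0],[0,0,0,0,0,0,0],[0,0,0,0,0,0,0],[0,0,0,0,0,0,0],[0,0,0,0,0,0,0],[0,0,0,0,0,0,0],[0,0,0,0,0,0,0]])

```text
time_s: 49.75
tcp_pos: [0.4467, 0.0364, 0.0678]
eef_rot: [180.0, 0.1, -177.5]
contact_force: [-1.0, -0.0, 6.2]
gripper_width: 0.0118
gripper_force: 15.0
```

Request:
apply_moves(targets=[[0,0,-0.001,0,0,0,0],[0,0,-0.0015,0,0,0,0],[0,0,-0.0015,0,0,0,0],[0,0,-0.0015,0,0,0,0],[0,0,-0.0015,0,0,0,0],[0,0,-0.0015,0,0,0,0],[0,0,-0.0015,0,0,0,0],[0,0,-0.0015,0,0,0,0],[0,0,-0.0015,0,0,0,0],[0,0,-0.0015,0,0,0,0],[0,0,-0.001,0,0,0,0],[0,0,-0.001,0,0,0,0],[0,0,-0.001,0,0,0,0],[0,0,-0.001,0,0,0,0],[0,0,0,0,0,0,0]])

```text
time_s: 51.0
tcp_pos: [0.4475, 0.0181, 0.0678]
eef_rot: [180.0, 0.1, -177.5]
contact_force: [-1.8, 3.3, 6.6]
gripper_width: 0.0118
gripper_force: 15.0
```

Request:
apply_moves(targets=[[0,0,-0.0005,0,0,0,0],[0,0,-0.0005,0,0,0,0],[0,0,-0.0005,0,0,0,0],[0,0,0,0,0,0,0]])

```text
time_s: 51.33
tcp_pos: [0.4475, 0.0167, 0.0678]
eef_rot: [180.0, 0.1, -177.5]
contact_force: [-3.0, 2.8, 6.7]
gripper_width: 0.0122
gripper_force: 15.0
```

Request:
apply_moves(targets=[[0,0,-0.0005,0,0,0,0],[0,0,-0.0005,0,0,0,0],[0,0,0,0,0,0,0]])

```text
time_s: 51.58
tcp_pos: [0.4476, 0.0157, 0.0678]
eef_rot: [180.0, 0.1, -177.5]
contact_force: [-3.3, 3.5, 7.2]
gripper_width: 0.0116
gripper_force: 15.0
```

Request:
apply_moves(targets=[[0,0,-0.0005,0,0,0,0],[0,0,0,0,0,0,0]])

```text
time_s: 51.75
tcp_pos: [0.4476, 0.0156, 0.0678]
eef_rot: [179.9, 0.1, -177.5]
contact_force: [-4.4, 7.8, 6.9]
gripper_width: 0.0117
gripper_force: 15.0
```

Request:
apply_moves(targets=[[0,0,-0.0005,0,0,0,0],[0,0,0,0,0,0,0]])

```text
time_s: 51.92
tcp_pos: [0.4476, 0.0155, 0.0678]
eef_rot: [179.9, 0.1, -177.5]
contact_force: [-5.8, 10.6, 7.6]
gripper_width: 0.012
gripper_force: 15.0
```

Request:
apply_moves(targets=[[0.5,0,0,0,0,0,0],[0.5,0,0,0,0,0,0],[0.5,0,0,0,0,0,0],[0.5,0,0,-0.02,0,0,0],[0.5,0,0,-0.035,0,0,0],[0.5,0,0,-0.04,0,0,0],[0.5,0,0,-0.04,0,0,0],[0.5,0,0,0,0,0,0],[0.5,0,0,0,0,0,0],[0.5,0,0,0,0,0,0]])

```text
time_s: 52.75
tcp_pos: [0.4469, 0.014, 0.2021]
eef_rot: [180.0, 0.0, -177.5]
contact_force: [-1.2, 0.5, -0.4]
gripper_width: 0.0437
gripper_force: 0.0
```

```bash
python3 -c "
from h import *
c=snap('wrist','w11.png'); to(.5535,.0436,.2,180)
P=cloud(c).reshape(-1,3)
k=(abs(P[:,0]-.55)<.045)&(abs(P[:,1]-.042)<.045)&(P[:,2]>.09)&(P[:,2]<.135); print(np.median(P[k],0),P[k].min(0),P[k].max(0))
im=cv2.imread('pics/w11.png'); g=cv2.cvtColor(im,cv2.COLOR_BGR2GRAY).astype(int)
q=lambda u,v,z:np.round(onplane(c,(u,v),z)*1000,1)
# bead: dark run inside bright coupon columns
for u in range(226,306,5):
    col=g[170:215,u]; b=np.where(col>165)[0]
    if len(b)>8:
        lo,hi=b.min(),b.max(); d=[i for i in range(lo+4,hi-3) if col[i]<140]
        if d: print(u,170+np.mean(d),q(u,170+np.mean(d),.039),q(u,170+lo,.038)[0],q(u,170+hi,.038)[0])
cv2.imwrite('pics/z9.png',cv2.resize(im[160:230,210:350],None,fx=5,fy=5,interpolation=cv2.INTER_CUBIC))
"
```

```text
p [0.4466 0.0138 0.2014] [-1.7998e+02 -8.0000e-02 -1.7748e+02] w 0.0437 gf 0.0 f [-0.4  0.4 -0.1] j1,j6 27.2 -114.7 t 52.8
turn az 0.0280 then shift x -0.1069 y 0.0298 z 0.0014
[0.55101793 0.04368538 0.11676205] [0.54863994 0.03778361 0.09263421] [0.55801492 0.05212667 0.13445512]
241 194.0 [453.3 -65.8  39. ] 438.1 469.5
246 196.42857142857142 [455.8 -60.5  39. ] 437.9 469.3
251 194.0 [452.8 -55.1  39. ] 437.7 469.0
256 194.0 [452.6 -49.7  39. ] 437.4 468.8
261 194.0 [452.3 -44.3  39. ] 437.2 468.5
266 194.0 [452.1 -39.   39. ] 437.0 468.3
271 194.0 [451.9 -33.6  39. ] 436.7 468.0
276 194.0 [451.6 -28.2  39. ] 436.5 467.8
281 194.0 [451.4 -22.9  39. ] 436.3 467.5
286 194.0 [451.2 -17.5  39. ] 436.0 467.3
291 194.0 [450.9 -12.2  39. ] 435.8 467.1
```

View pics/z9.png

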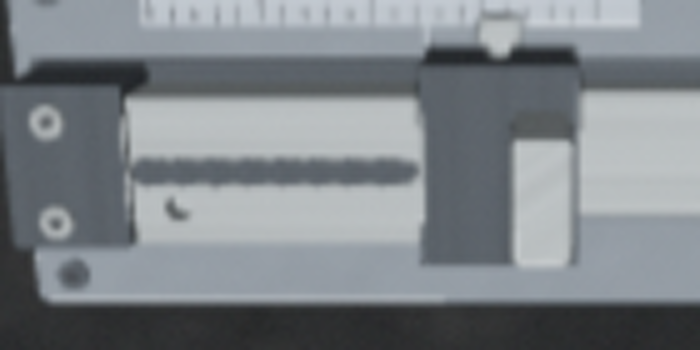

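Coupon_2 is nipped with its hole at the anvil end (177,208 in the crop), and the weld runs (135,171)→(418,171). So this draw goes from the anvil towards the jaw.

Request:
apply_moves(newtons=25, targets=[[0.5,0,0,0,0,0,0.028],[0.5,-0.035,0.01,0,0,0,0],[0.5,-0.036,0.01,0,0,0,0],[0.5,-0.036,0.01,0,0,0,0],[0.5,0,0,0,0,0,0],[0.5,0,0,0.02,0,0,0],[0.5,0,0,0.025,0,0,0],[0.5,0,0,0.025,0,0,0],[0.5,0,0,0.015,0,0,0],[0.5,0,0,0.005,0,0,0],[0.5,0,0,0,0,0,0],[0.5,0,0,0,0,0,0],[0,0,0,0,0,0,0],[0,0,0,0,0,0,0],[0,0,0,0,0,0,0],[0,0,0,0,0,0,0],[0,0,0,0,0,0,0],[0,0,0,0,0,0,0],[0,0,0,0,0,0,0],[0,0,0,0,0,0,0]])

```text
time_s: 54.47
tcp_pos: [0.5545, 0.0443, 0.1127]
eef_rot: [180.0, 0.0, -180.0]
contact_force: [-0.5, 0.2, 3.9]
gripper_width: 0.0139
gripper_force: 25.0
```

```bash
python3 -c "
from h import *
to(.4532,-.0705,.186,-180)"
```

```text
p [0.5545 0.0443 0.1127] [ 1.7999e+02  3.0000e-02 -1.7997e+02] w 0.0139 gf 25.0 f [-0.5  0.2  3.9] j1,j6 24.7 -114.7 t 54.47
turn az 0.0004 then shift x 0.1013 y -0.1148 z -0.0733
```

Request:
apply_moves(targets=[[0,0,0,-0.02,0,0,0],[0,0,0,-0.025,0,0,0],[0,0,0,-0.03,0,0,0],[0,0.0253,-0.0287,0,0,0,0],[0,0.0253,-0.0287,0,0,0,0],[0,0.0253,-0.0287,0,0,0,0],[0,0.0253,-0.0287,0,0,0,0],[0,0,0,0,0,0,-0.0791],[0,0,0,0,0,0,-0.0791],[0,0,0,0,0,0,-0.0791],[0,0,0,0,0,0,-0.0791],[0,0,0,0,0,0,-0.0791],[0,0,0,0,0,0,-0.0791],[0,0,0,0,0,0,-0.0791],[0,0,0,0,0,0,-0.0791],[0,0,0,0,0,0,-0.0791],[0,0,0,0,0,0,-0.0791],[0,0,0,0,0,0,-0.0791],[0,0,0,0,0,0,-0.0791],[0,0,0,0,0,0,-0.0791]])

```text
time_s: 56.13
tcp_pos: [0.4529, -0.0706, 0.187]
eef_rot: [180.0, 0.0, -87.1]
contact_force: [-0.6, -0.0, -0.7]
gripper_width: 0.0137
gripper_force: 25.0
```

Request:
apply_moves(targets=[[0,0,0,0.02,0,0,0],[0,0,0,0.02,0,0,0],[0,0,0,0.005,0,0,0],[0,0,0,0,0,0,0],[0,0,0,0,0,0,0],[0,0,0,0,0,0,0]])

```text
time_s: 56.63
tcp_pos: [0.4538, -0.0705, 0.1432]
eef_rot: [-179.9, -0.0, -87.4]
contact_force: [-0.3, 0.2, 0.0]
gripper_width: 0.0136
gripper_force: 25.0
```

```bash
python3 -c "
from h import *
c=snap('wrist','w12.png'); to(.4532,-.0705,.1295,-87.4)
g=cv2.cvtColor(c['frame'],cv2.COLOR_RGB2GRAY).astype(int)
for v in range(205,224): print(v,g[v,304:332].tolist())
im=cv2.imread('pics/w12.png'); cv2.imwrite('pics/z10.png',cv2.resize(im[120:270,230:410],None,fx=3,fy=3,interpolation=cv2.INTER_CUBIC))
"
```

```text
p [ 0.4539 -0.0705  0.1433] [-1.7991e+02  1.0000e-02 -8.7420e+01] w 0.0134 gf 25.0 f [-0.5 -0.2 -0.5] j1,j6 15.9 -13.3 t 56.68
turn az -0.0002 then shift x -0.0000 y 0.0007 z 0.0138
205 [99, 99, 99, 98, 99, 98, 99, 99, 99, 99, 99, 99, 99, 99, 99, 98, 99, 100, 99, 98, 99, 99, 98, 98, 98, 99, 99, 98]
206 [99, 100, 99, 99, 99, 100, 99, 99, 99, 99, 99, 100, 100, 99, 98, 99, 99, 98, 100, 99, 99, 100, 99, 100, 99, 99, 98, 99]
207 [97, 98, 99, 100, 99, 99, 100, 100, 99, 99, 99, 100, 98, 99, 99, 97, 99, 99, 100, 99, 99, 99, 100, 100, 99, 99, 99, 100]
208 [103, 104, 103, 104, 104, 104, 104, 104, 104, 103, 103, 104, 101, 101, 102, 101, 100, 101, 104, 103, 104, 104, 105, 104, 105, 105, 104, 105]
209 [138, 141, 141, 142, 141, 141, 142, 142, 142, 142, 139, 131, 118, 116, 116, 116, 117, 123, 139, 140, 140, 141, 141, 142, 142, 143, 144, 143]
210 [175, 178, 179, 178, 177, 178, 179, 178, 178, 177, 169, 130, 111, 109, 109, 109, 111, 127, 161, 176, 176, 176, 177, 179, 179, 180, 181, 181]
211 [186, 189, 190, 189, 188, 189, 190, 189, 188, 188, 174, 119, 102, 103, 101, 102, 104, 120, 161, 185, 186, 186, 1
[... 998 characters left out ...]
 189, 191, 192, 192, 194, 193]
219 [185, 169, 110, 112, 129, 129, 124, 121, 113, 100, 95, 92, 93, 92, 92, 93, 94, 115, 153, 184, 187, 186, 189, 192, 192, 192, 193, 193]
220 [186, 178, 135, 104, 98, 103, 109, 103, 94, 94, 93, 94, 93, 91, 92, 90, 90, 95, 124, 165, 185, 186, 189, 192, 191, 192, 193, 194]
221 [187, 186, 173, 149, 122, 114, 100, 94, 92, 93, 93, 93, 92, 93, 92, 90, 89, 90, 99, 139, 181, 186, 189, 192, 192, 191, 193, 193]
222 [187, 189, 188, 181, 168, 145, 99, 92, 91, 93, 93, 93, 93, 93, 92, 91, 88, 88, 89, 116, 164, 185, 189, 191, 191, 192, 194, 193]
223 [187, 189, 190, 189, 182, 155, 102, 93, 94, 93, 94, 93, 93, 92, 92, 90, 89, 89, 88, 106, 152, 184, 189, 192, 192, 192, 193, 193]
```

View pics/z10.png

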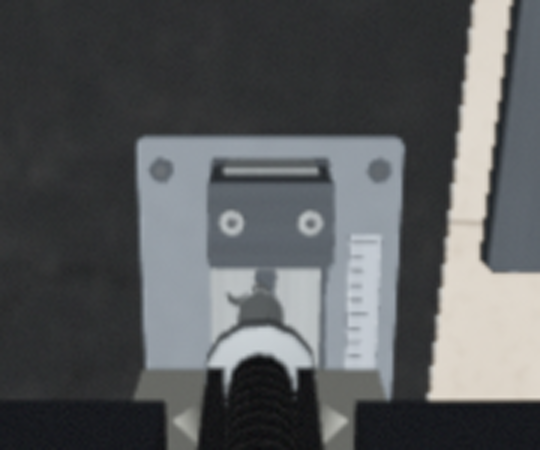

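The tip at (316.5,216) sits about 1.6 px to the +x side of the bead centre (318.2). I'll correct about 1 mm and lower.

Request:
apply_moves(targets=[[0,0,0.001,0.004,0,0,0],[0,0,0,0.003,0,0,0],[0,0,0,0.002,0,0,0],[0,0,0,0.001,0,0,0],[0,0,0,0,0,0,0],[0,0,0,0,0,0,0],[0,0,0,0,0,0,0]])

```text
time_s: 57.27
tcp_pos: [0.4522, -0.0706, 0.1324]
eef_rot: [-180.0, -0.0, -87.4]
contact_force: [0.3, 0.3, 0.5]
gripper_width: 0.0135
gripper_force: 25.0
```

Request:
apply_moves(targets=[[0,0,0,0.001,0,0,0],[0,0,0,0.001,0,0,0],[0,0,0,0.001,0,0,0],[0,0,0,0.0008,0,0,0],[0,0,0,0,0,0,0],[0,0,0,0,0,0,0]])

```text
time_s: 57.77
tcp_pos: [0.4522, -0.0706, 0.1285]
eef_rot: [-180.0, -0.0, -87.4]
contact_force: [-0.6, -0.5, 2.2]
gripper_width: 0.0136
gripper_force: 25.0
```

Request:
apply_moves(targets=[[0,0,-0.0005,-0.0006,0,0,0],[0,0,0,0,0,0,0],[0,-0.0004,0,0,0,0,0],[0,-0.00083,0,0,0,0,0],[0,-0.00083,0,0,0,0,0],[0,-0.00083,0,0,0,0,0],[0,-0.00083,0,0,0,0,0],[0,-0.00083,0,0,0,0,0],[0,-0.00083,0,0,0,0,0],[0,-0.00083,0,0,0,0,0],[0,-0.00083,0,0,0,0,0],[0,-0.00083,0,0,0,0,0],[0,-0.00083,0,0,0,0,0],[0,-0.00083,0,0,0,0,0],[0,-0.00083,0,0,0,0,0],[0,-0.00083,0,0,0,0,0],[0,-0.00083,0,0,0,0,0],[0,-0.00083,0,0,0,0,0],[0,-0.00083,0,0,0,0,0],[0,-0.00083,0,0,0,0,0]])

```text
time_s: 59.43
tcp_pos: [0.452, -0.056, 0.1291]
eef_rot: [180.0, 0.0, -87.4]
contact_force: [-0.6, -1.8, 1.1]
gripper_width: 0.0136
gripper_force: 25.0
```

Request:
apply_moves(targets=[[0,-0.00083,0,0,0,0,0],[0,-0.00083,0,0,0,0,0],[0,-0.00083,0,0,0,0,0],[0,-0.00083,0,0,0,0,0],[0,-0.00083,0,0,0,0,0],[0,-0.00083,0,0,0,0,0],[0,-0.00083,0,0,0,0,0],[0,-0.00083,0,0,0,0,0],[0,-0.00083,0,0,0,0,0],[0,-0.00083,0,0,0,0,0],[0,-0.00083,0,0,0,0,0],[0,-0.00083,0,0,0,0,0],[0,-0.00083,0,0,0,0,0],[0,-0.00083,0,0,0,0,0],[0,-0.00083,0,0,0,0,0],[0,-0.00083,0,0,0,0,0],[0,-0.00083,0,0,0,0,0],[0,-0.00083,0,0,0,0,0],[0,-0.00083,0,0,0,0,0],[0,-0.00083,0,0,0,0,0]])

```text
time_s: 61.1
tcp_pos: [0.4513, -0.0395, 0.1291]
eef_rot: [-180.0, 0.0, -87.4]
contact_force: [0.3, -1.5, 1.1]
gripper_width: 0.0138
gripper_force: 25.0
```

Request:
apply_moves(targets=[[0,-0.00083,0,0,0,0,0],[0,-0.00083,0,0,0,0,0],[0,-0.00083,0,0,0,0,0],[0,-0.00083,0,0,0,0,0],[0,-0.00083,0,0,0,0,0],[0,-0.00083,0,0,0,0,0],[0,-0.00083,0,0,0,0,0],[0,-0.00083,0,0,0,0,0],[0,-0.00083,0,0,0,0,0],[0,-0.00083,0,0,0,0,0],[0,-0.00083,0,0,0,0,0],[0,-0.00083,0,0,0,0,0],[0,-0.00083,0,0,0,0,0],[0,-0.00083,0,0,0,0,0],[0,-0.00083,0,0,0,0,0],[0,-0.00083,0,0,0,0,0],[0,-0.00083,0,0,0,0,0],[0,-0.00083,0,0,0,0,0],[0,-0.00083,0,0,0,0,0],[0,-0.00083,0,0,0,0,0]])

```text
time_s: 62.77
tcp_pos: [0.4505, -0.0229, 0.1291]
eef_rot: [-180.0, 0.0, -87.4]
contact_force: [-0.6, -1.7, 1.2]
gripper_width: 0.0133
gripper_force: 25.0
```

Request:
apply_moves(targets=[[0,-0.00083,0,0,0,0,0],[0,-0.00083,0,0,0,0,0],[0,-0.00083,0,0,0,0,0],[0,-0.00083,0,0,0,0,0],[0,0,0,-0.008,0,0,0],[0,0,0,-0.02,0,0,0],[0,0,0,-0.03,0,0,0],[0,0,0,0,0,0,0.0791],[0,0,0,0,0,0,0.0791],[0,0,0,0,0,0,0.0791],[0,0,0,0,0,0,0.0791],[0,0,0,0,0,0,0.0791],[0,0,0,0,0,0,0.0791],[0,0,0,0,0,0,0.0791],[0,0,0,0,0,0,0.0791],[0,0,0,0,0,0,0.0791],[0,0,0,0,0,0,0.0791],[0,0,0,0,0,0,0.0791],[0,0,0,0,0,0,0.0791],[0,0,0,0,0,0,0.0791]])

```text
time_s: 64.43
tcp_pos: [0.4501, -0.0195, 0.1873]
eef_rot: [180.0, -0.0, 179.7]
contact_force: [0.0, 0.0, -0.8]
gripper_width: 0.0134
gripper_force: 25.0
```

```bash
python3 -c "
from h import *
to(.5545,.0443,.186,-180)"
```

```text
p [ 0.4501 -0.0195  0.1873] [ 1.7997e+02 -1.0000e-02  1.7967e+02] w 0.0134 gf 25.0 f [ 0.   0.  -0.8] j1,j6 22.7 -113.0 t 64.43
turn az -0.0037 then shift x -0.1044 y 0.0638 z 0.0013
```

Request:
apply_moves(targets=[[0,-0.026,0.016,0,0,0,0],[0,-0.026,0.016,0,0,0,0],[0,-0.026,0.016,0,0,0,0],[0,-0.026,0.016,0,0,0,0],[0,0,0,0,0,0,0],[0,0,0,0,0,0,0],[0,0,0,0,0,0,0],[0,0,0,0,0,0,0]])

```text
time_s: 65.1
tcp_pos: [0.5535, 0.0441, 0.1871]
eef_rot: [180.0, -0.0, -180.0]
contact_force: [0.1, -0.1, -0.6]
gripper_width: 0.0132
gripper_force: 25.0
```

Request:
apply_moves(targets=[[0,0,0,0.005,0,0,0],[0,0,0,0.015,0,0,0],[0,0,0,0.015,0,0,0],[0,0,0,0.015,0,0,0],[0,0,0,0.012,0,0,0],[0,0,0,0.006,0,0,0],[0,0,0,0.004,0,0,0],[0,0,0,0.001,0,0,0],[0,0,0,0,0,0,0],[0,0,0,0,0,0,0],[0,0,0,0,0,0,0]])

```text
time_s: 66.02
tcp_pos: [0.5547, 0.0445, 0.1148]
eef_rot: [180.0, 0.1, -180.0]
contact_force: [0.1, -0.7, -1.1]
gripper_width: 0.0133
gripper_force: 25.0
```

Request:
apply_moves(targets=[[0,0,0,0.0006,0,0,0],[0,0,0,0.0006,0,0,0],[0,0,0,0,0,0,0],[0,0,0,0,0,0,0]])

```text
time_s: 66.35
tcp_pos: [0.5543, 0.0444, 0.1129]
eef_rot: [-180.0, 0.0, -180.0]
contact_force: [0.5, 0.0, -0.8]
gripper_width: 0.0135
gripper_force: 25.0
```

Now lower a bit more until seated, release, and go to the lug.

Request:
apply_moves(targets=[[0,0,0,0.0005,0,0,0],[0,0,0,0,0,0,0],[0,0,0,0,0,0,0]])

```text
time_s: 66.6
tcp_pos: [0.5544, 0.0444, 0.1127]
eef_rot: [180.0, 0.0, -180.0]
contact_force: [-0.7, 0.6, 4.4]
gripper_width: 0.0137
gripper_force: 25.0
```

Request:
apply_moves(newtons=15, targets=[[0.5,0,0,0,0,0,0],[0.5,0,0,0,0,0,0],[0.5,0,0,0,0,0,0],[0.5,0,0,0,0,0,0],[0.5,0,0,-0.02,0,0,0],[0.5,0,0,-0.035,0,0,0],[0.5,0,0,-0.035,0,0,0],[0.5,0.036,-0.0095,0,0,0,0],[0.5,0.036,-0.0095,0,0,0,0],[0.5,0.035,-0.0095,0,0,0,0],[0.5,0,0,0,0,0,-0.029],[0.5,0,0,0,0,0,0],[0.5,0,0,0,0,0,0]])

```text
time_s: 67.68
tcp_pos: [0.4478, 0.0161, 0.203]
eef_rot: [180.0, 0.1, -177.4]
contact_force: [-0.2, 0.0, -0.1]
gripper_width: 0.0439
gripper_force: 0.0
```

```bash
python3 -c "
from h import *
to(.4475,.0155,.0675,-177.4)
c=snap('wrist','w13.png'); P=cloud(c).reshape(-1,3)
k=(abs(P[:,0]-.55)<.045)&(abs(P[:,1]-.042)<.045)&(P[:,2]>.09)&(P[:,2]<.135)
print(np.round(np.median(P[k],0),4),P[k].min(0).round(3),P[k].max(0).round(3))
"
```

```text
p [0.4478 0.0161 0.203 ] [ 1.7997e+02  1.0000e-01 -1.7741e+02] w 0.0439 gf 0.0 f [-0.2  0.  -0.1] j1,j6 27.4 -114.8 t 67.68
turn az -0.0001 then shift x 0.0003 y -0.0005 z 0.1355
[0.5509 0.0442 0.1183] [0.549 0.038 0.093] [0.558 0.053 0.135]
```

Request:
apply_moves(targets=[[0.5,0,0,0.035,0,0,0],[0.5,0,0,0.035,0,0,0],[0.5,0,0,0.035,0,0,0],[0.5,0,0,0.02,0,0,0],[0.5,0,0,0.01,0,0,0],[0.5,0,0,0,0,0,0],[0,0,0,0,0,0,0],[0,0,0,0,0,0,0],[0,0,0,0,0,0,0],[0,0,0,0,0,0,0],[0,0,0,0,0,0,0],[0,0,0,0,0,0,0],[0,0,0,0,0,0,0],[0,0,0.002,0,0,0,0],[0,0,0.003,0,0,0,0],[0,0,0.003,0,0,0,0],[0,0,0.003,0,0,0,0],[0,0,0.003,0,0,0,0],[0,0,0.003,0,0,0,0],[0,0,0,0,0,0,0]])

```text
time_s: 69.4
tcp_pos: [0.447, 0.0331, 0.068]
eef_rot: [180.0, 0.1, -177.3]
contact_force: [-1.4, -0.4, 7.3]
gripper_width: 0.0118
gripper_force: 15.0
```

Request:
apply_moves(targets=[[0.5,0,0,0,0,0,0],[0.5,0,0,0,0,0,0],[0.5,0,0,0,0,0,0],[0.5,0,0,-0.02,0,0,0],[0.5,0,0,-0.033,0,0,0],[0.5,0,0,-0.033,0,0,0],[0.5,0,0,0,0,0,-0.0769],[0.5,0,0,0,0,0,-0.0769],[0.5,0,0,0,0,0,-0.0769],[0.5,0,0,0,0,0,-0.0769],[0.5,0,0,0,0,0,-0.0769],[0.5,0,0,0,0,0,-0.0769],[0.5,0,0,0,0,0,-0.0769],[0.5,0,0,0,0,0,-0.0769],[0.5,0,0,0,0,0,-0.0769],[0.5,0,0,0,0,0,-0.0769],[0.5,0,0,0,0,0,-0.0769],[0.5,0,0,0,0,0,-0.0769],[0.5,0,0,0,0,0,-0.0769]])

```text
time_s: 70.98
tcp_pos: [0.4463, 0.0328, 0.1531]
eef_rot: [180.0, -0.0, -87.1]
contact_force: [-0.0, -0.2, -0.7]
gripper_width: 0.0442
gripper_force: 0.0
```

```bash
python3 -c "
from h import *
to(.452,-.0415,.054,-87.4)"
```

```text
p [0.4463 0.0328 0.1531] [179.98  -0.   -87.06] w 0.0442 gf 0.0 f [-0.  -0.2 -0.7] j1,j6 29.6 -26.6 t 70.98
turn az 0.0038 then shift x 0.0744 y -0.0023 z 0.0991
```

Request:
apply_moves(newtons=25, targets=[[0.5,0.037,-0.001,0,0,0,0],[0.5,0.037,-0.001,0,0,0,0],[0.5,0,0,0,0,0,0],[0.5,0,0,0.03,0,0,0],[0.5,0,0,0.03,0,0,0],[0.5,0,0,0.02,0,0,0],[0.5,0,0,0.013,0,0,0],[0.5,0,0,0.006,0,0,0],[0.5,0,0,0,0,0,0],[0,0,0,0,0,0,0],[0,0,0,0,0,0,0],[0,0,0,0,0,0,0],[0,0,0,0,0,0,0],[0,0,0,0,0,0,0],[0,0,0,0,0,0,0]])

```text
time_s: 72.23
tcp_pos: [0.4526, -0.0408, 0.0552]
eef_rot: [-179.9, 0.0, -87.4]
contact_force: [-1.9, 0.6, 6.2]
gripper_width: 0.0305
gripper_force: 25.0
```

Request:
apply_moves(targets=[[0,0,0,-0.015,0,0,0],[0,0,0,-0.025,0,0,0],[0,0,0,-0.03,0,0,0],[0,0,0,-0.03,0,0,0],[0,0,0,0,0,0,0.0774],[0,0,0,0,0,0,0.0774],[0,0,0,0,0,0,0.0774],[0,0,0,0,0,0,0.0774],[0,0,0,0,0,0,0.0774],[0,0,0,0,0,0,0.0774],[0,0,0,0,0,0,0.0774],[0,0,0,0,0,0,0.0774],[0,0,0,0,0,0,0.0774],[0,0,0,0,0,0,0.0774],[0,0,0,0,0,0,0.0774],[0,0,0,0,0,0,0.0774],[0,0,0,0,0,0,0.0774]])

```text
time_s: 73.65
tcp_pos: [0.4516, -0.041, 0.1543]
eef_rot: [180.0, -0.0, -178.3]
contact_force: [-0.6, -0.1, -1.4]
gripper_width: 0.0306
gripper_force: 25.0
```

```bash
python3 -c "
from h import *
to(.5105,.210,.0275,-178)"
```

```text
p [ 0.4516 -0.041   0.1543] [ 1.7999e+02 -2.0000e-02 -1.7831e+02] w 0.0306 gf 25.0 f [-0.6 -0.1 -1.4] j1,j6 19.8 -108.1 t 73.65
turn az -0.0034 then shift x -0.0676 y 0.2488 z 0.1268
```

Request:
apply_moves(targets=[[0,-0.0097,0.0355,0,0,0,0],[0,-0.0097,0.0355,0,0,0,0],[0,-0.0097,0.0355,0,0,0,0],[0,-0.0097,0.0355,0,0,0,0],[0,-0.0097,0.0355,0,0,0,0],[0,-0.0097,0.0355,0,0,0,0],[0,-0.0097,0.0355,0,0,0,0],[0,0,0,0,0,0,0],[0,0,0,0,0,0,0],[0,0,0,0.03,0,0,0],[0,0,0,0.035,0,0,0],[0,0,0,0.03,0,0,0],[0,0,0,0.018,0,0,0],[0,0,0,0.006,0,0,0],[0,0,0,0.003,0,0,0],[0,0,0,0,0,0,0],[0,0,0,0,0,0,0],[0,0,0,0,0,0,0]])

```text
time_s: 75.15
tcp_pos: [0.5117, 0.2103, 0.0339]
eef_rot: [179.9, 0.1, -177.9]
contact_force: [-0.0, 0.0, -1.3]
gripper_width: 0.0308
gripper_force: 25.0
```

Request:
apply_moves(targets=[[0,0,0,0.001,0,0,0],[0,0,0,0.001,0,0,0],[0,0,0,0.0005,0,0,0],[0,0,0,0,0,0,0],[0,0,0,0,0,0,0]])

```text
time_s: 75.57
tcp_pos: [0.5109, 0.2098, 0.0299]
eef_rot: [180.0, 0.0, -178.0]
contact_force: [1.0, -0.1, -1.0]
gripper_width: 0.0306
gripper_force: 25.0
```

Request:
apply_moves(targets=[[0,0,0,0.001,0,0,0],[0,0,0,0.0005,0,0,0],[0,0,0,0,0,0,0],[0,0,0,0,0,0,0]])

```text
time_s: 75.9
tcp_pos: [0.5109, 0.2098, 0.0283]
eef_rot: [-180.0, -0.0, -177.9]
contact_force: [-0.6, 0.4, -0.4]
gripper_width: 0.0307
gripper_force: 25.0
```

Request:
apply_moves(targets=[[0,0,0,0.0005,0,0,0],[0,0,0,0,0,0,0],[0,0,0,0,0,0,0]])

```text
time_s: 76.15
tcp_pos: [0.5109, 0.2098, 0.0282]
eef_rot: [180.0, 0.0, -177.9]
contact_force: [-1.7, -0.3, 4.9]
gripper_width: 0.0306
gripper_force: 25.0
```

Seated. I'll release, lift away and do a final look.

Request:
apply_moves(targets=[[0.46,0,0,0,0,0,0],[0.46,0,0,0,0,0,0],[0.46,0,0,0,0,0,0],[0.46,0,0,0,0,0,0],[0.46,0,0,-0.02,0,0,0],[0.46,0,0,-0.038,0,0,0],[0.46,0,0,-0.038,0,0,0],[0.46,0,0,-0.038,0,0,0],[0.46,0.03,0,-0.02,0,0,0],[0.46,0.03,0,-0.02,0,0,0],[0.46,0,0,0,0,0,0],[0.46,0,0,0,0,0,0],[0.46,0,0,0,0,0,0],[0.46,0,0,0,0,0,0]])

```text
time_s: 77.32
tcp_pos: [0.4511, 0.2075, 0.201]
eef_rot: [-180.0, -0.1, -178.0]
contact_force: [0.2, -0.0, 0.2]
gripper_width: 0.0407
gripper_force: 0.0
```

```bash
python3 -c "
from h import *
c=snap('wrist','w14.png'); rects(c,(.4575,.565,.16,.36),.011); P=cloud(c).reshape(-1,3)
for y in (.21,.2855):
    k=(abs(P[:,0]-.51)<.025)&(abs(P[:,1]-y)<.012); print(y,np.percentile(P[k][:,2],[5,50,95]).round(4))
k=(abs(P[:,0]-.55)<.045)&(abs(P[:,1]-.042)<.045)&(P[:,2]>.09)&(P[:,2]<.145)
print(k.sum(),np.round(np.median(P[k],0),4) if k.any() else '')
"
```

```text
rect [561.2 211.9] [84.4  8.2] 87.9 px [313. 269.]
rect [504.5 357.2] [ 5.5 53.1] 89.8 px [437. 232.]
rect [511.3 210.6] [60.7 32.5] 2.1 px [315. 220.]
rect [505.2 286.7] [56.6 31.9] 2.1 px [382. 233.]
rect [460.9 314.9] [90.4  8.7] 88.0 px [412. 197.]
rect [483.9 162.5] [ 4.7 51.7] 89.6 px [277. 208.]
0.21 [0.0107 0.0119 0.0133]
0.2855 [0.0108 0.012  0.0133]
235 [0.5532 0.0459 0.1402]
```

View pics/w14.png

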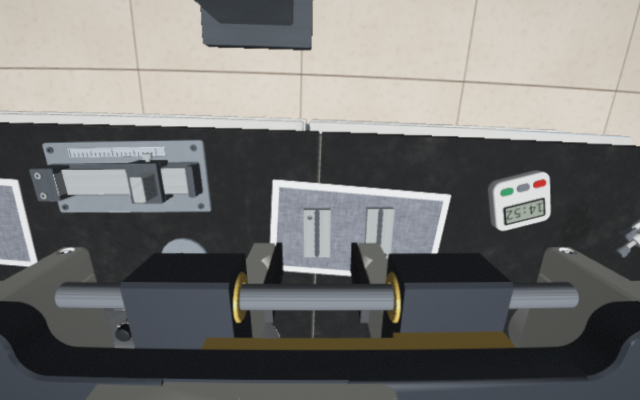

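Both coupons lie flat and weld up on the out_pad at (317,233) and (379,230). The jaw is open and the probe is in its stand.

```bash
python3 -c "
from plant import close_job
print(close_job())"
```

```text
the job is handed in; nothing more can be done
None
```

The job is handed in: both coupons present (left, then middle) were nipped, probed along their welds from the hole end to about 5 mm short of the plain end, and laid flat, weld up, on the out_pad, with the probe back in its stand and the jaw open at 77 s; no score came back.

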